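Take the packing strip out from under the balance

TASK

The balance stands out of level because a flat white packing strip is still under its two front feet. Move the brown bottle that stands in the way aside, upright on the bare worktop; then draw the strip out endways so that the balance comes down level on its own feet, without shifting the balance or the glass beaker on its pan, and lay the strip flat in the low metal tray. Leave everything else standing where it is.

Things in the scene. Friction and masses are not known exactly. Their poses are not given: they have to be found in the camera images.
- strip_mid (a point): Centre of the white packing strip: flat bar 210 long (its y), 32 wide (x), 8 thick (z), 90 g. It lies flat on the worktop under both front feet of the balance. Its -y end, with a small hole 12 from the tip, sticks out 43 to 51 past the bench stop, to be taken across the width, firmly (it drags with about 8 N); about 160 of travel straight along its own -y frees it from the balance.
- balance: Beige electronic balance, 203 deep (x; front with display at -x), 173 wide (y), 62 high, 0.85 kg, loose. Origin: centre of underside at foot level. Rubber feet 20 across at x -81, +79, y -66, +66; housing 4 above foot level. The front starts propped 8 up by the strip (tilt 0.05 rad), which runs along the balance's y at x = -81. Level when z is upright.
- stop: Bench stop, fixed: upright metal bar 8 thick, 36 high, 230 long, along the -y side of the balance (1 away), so that the balance cannot follow the strip; the strip runs out through a 54 wide, 16 high notch under it. Its y axis is parallel to the strip's. Origin on the worktop in the middle under the strip's line; the bar lies at its y = -65 to -57, x = -44 to +186.
- retort_stand: Fixed equipment at the back: stand with a 140 by 210 base plate, a tall rod at the back and a clamp, 280 above the worktop, that reaches about 100 in front of the origin. Keep 0.2 m away from its origin with all that is carried. Origin: on the worktop, over the front half of the plate.
- balance_front (a point): Point in the middle of the balance's front edge (x = -102 in its frame), 30 above foot level.
- beaker: Empty glass beaker, 89 in diameter, 112 high, 120 g, standing loose on the pan of the balance (the pan is 116 across, centre 24 behind the balance's origin). Origin: centre of its underside, z up.
- bottle_mid (a point): Middle (60 up, on the axis) of the brown reagent bottle with a blue cap, 54 in diameter to 80 up, then a neck and cap 32 in diameter from 85 to 120 up, 300 g, loose. It stands on the worktop just past the free end of the strip, in the way of drawing it. z up.
- tray: Low open metal tray, fixed, 110 (its x) by 250 (its y) outside, 22 high, walls and floor 4 thick. Origin: centre of its underside. It may stand at the left or at the right of the balance; the wooden rack has the other place.
- rack: Bystander, fixed: wooden tube rack, 58 (its x) by 190 (its y), 78 high. Origin: centre of underside.
- crucible: Bystander: white crucible, 50 in diameter, 37 high, standing beside the strip's free end on the front side. Origin: centre of underside.
- small_bottle: Bystander: small brown bottle with a white cap, 44 in diameter, 82 high, standing close to the balance's side, behind the strip's free end. Origin: centre of underside.
- mortar: Bystander: porcelain mortar, 126 by 134, 62 high. Origin: centre of underside.
- timer: Bystander: flat white timer, 66 by 62, 18 high. Origin: centre of underside.
- petri: Bystander: petri dish, 66 in diameter, 15 high. Origin: centre of underside.
- strip: The same strip, origin at the centre of its underside (4 below strip_mid).
- bottle: The same brown bottle, origin at the centre of its underside.
Things that resemble listed ones, but are neither listed nor needed, are in the scene too. What is shaped like the bottle but orange or red is not meant.

How it is judged:
By the outcome, as a careful person would: the job done as asked, in the order asked, and still so for the second after the job is handed in, with the robot touching nothing.
It also fails if it takes over 72 s, if anything falls off the work surface, if the arm or the gripper's body presses on something with over 40 N, if the wrist force passes 120 N, or if a joint passes its speed limit or range.

ROBOT

A 6-joint arm with a two-finger parallel gripper is mounted at the origin on a cart in front of the work surface, level with it; the furniture and walls round the work are solid. World frame = base frame: x ahead of the robot, y to its left, z up, the work surface at z = 0. Lengths are in m, angles in degrees, forces in N, time in s.
With the tool pointing down it reaches from about 0.375 to 0.9 m from the base axis. Payload 3.1 kg.
Tool frame: the origin (TCP) lies between the finger pads; the fingertips stand 11 mm ahead of it and the grasp point (between the pads) lies 8 mm behind it; z points along the fingers, y is the direction in which the jaws open and shut (so a half turn about z gives the same grasp; the last joint's range is limited). The gripper opens to 87 mm and grips with 3 to 60 N. Pads are 19 mm wide; open, the fingers measure 117 mm over their backs; the gripper's body (75 mm by 190 mm) begins 51 mm behind the grasp point.
Start: joints at [-85.17, 30.224, 82.088, -0, 67.689, -10.227], TCP at [0.162, -0.604, 0.212] pointing down, gripper open.
Joint ranges: [-176.69, 176.69], [-43.24, 126.21], [12.49, 139.97], [-82, 262], [0, 151.66], [-163.58, 163.58]. Speed limits (degrees/s): [159.86, 159.86, 180, 180, 180, 180].

INTERFACE

Orientations are given as a 3x3 rotation matrix whose columns are the frame's x, y, z axes.
In Python, from rig import bot, vision gives the robot as it stands. The module is installed in compiled form; this text tells all that it offers.
- The arm moves only by the tool jog_arm, never from a script. Its argument "rows" is a list of rows, each an object with "dp": the shift along the tool's x, y, z in mm, a list of three; "turn": the turn, a rotation vector about the tool's x, y, z in degrees, a list of three; "grip": the opening, from 0 (shut) to 1 (fully open). A call has 1 to 10 rows; each row is the pose to reach, as a shift and turn from the pose commanded when the call began, along the tool's axes at that moment; what a row does not reach only later rows make up. A row lasts 1/10 s, in which the tool goes at most 50 mm and 8.59 degrees, less where a joint would pass 70% of its speed; a pose out of reach is approached as far as the arm can. A call with a gripper value outside its range is refused whole. The fingers move at their own pace and stop on an object; the grip force is fixed at half the most. Time passes only in rows, so rows that repeat a pose let the fingers close. It gives the time, the measured TCP pose, the force and the opening at its end, in the units of the state.
- bot.read_state(): the state, without advancing time (a new reading comes with each control period).
- vision.capture(name): name is "side" or "top" or "wrist"; returns (picture, depth): 400x640x3 uint8, red, green, blue; 400x640 float32, m along the optical axis (not along the pixel's ray), 0 where there is no reading.
- vision.camera_info(name): a dict with "vertical_fov" (degrees; the focal length in pixels is half the picture's height over the tangent of half this angle, whatever the lens; pixels are square), "cx", "cy" (the principal point, pixels), "k1" (the pictures are not rectified: a ray, as slopes to the right and down, at radius r is drawn at 1 + k1 r^2 times it, then the intrinsics apply), "position" and "rotation" of the camera in the world. Camera axes: x right, y down, z forward; pixel columns grow to the right and rows downward; lengths in m; the calibration is good to about 2 mm. A picture is of the moment at which its call begins: read the wrist's pose just before it. camera_info takes no time and is no camera call; for the wrist camera it gives the pose at the moment of the call.
- bot.hand_in(): hands the job in, once; it reports no verdict.
The state is a dict: "time_s": time; "joint_positions": joint angles; "qvel": joint speeds; "tau": joint torques, N m; "position": TCP position; "tcp_rot": TCP orientation; "force": force on the tool from outside, world axes, zero at the start; "moment": the same for the moment, N m; "opening": opening from 0.0 (shut) to 1.0 (fully open).
Only numpy, scipy, OpenCV 4.12 (cv2) and the standard library are available. Lean on these libraries where they do the work, as an engineer would, in place of code of your own. Each camera call takes 0.05 s, during which the arm holds its last target.

## Working session

There is one attempt and no reset: what is moved stays moved. The work goes in short steps, Python scripts to look and compute and a tool call to move; the robot and the scene stay as the last step left them, time stands still between calls to the robot, and variables do not carry over. Pictures are saved under pics/ and viewed, and the job is handed in when it is done.

Besides the shell and the picture viewer there is one more tool, called after ">>>" as name([rows], argument=value, ...), one row to a line, values as JSON. jog_arm: Moves the arm, as the interface text tells. Its arguments: {"type":"object","properties":{"rows":{"type":"array"}},"required":["rows"]}

```bash
mkdir -p pics; cat > h.py <<'E'
import numpy as np, cv2
from rig import bot, vision
def cap(n,tag):
    ci=vision.camera_info(n); p,d=vision.capture(n)
    np.savez(f'pics/{tag}.npz',p=p,d=d,pos=ci['position'],R=ci['rotation'],f=200/np.tan(np.radians(ci['vertical_fov']/2)),cx=ci['cx'],cy=ci['cy'],k1=ci['k1'])
    cv2.imwrite(f'pics/{tag}.png',p[:,:,::-1]); return p,d
def load(t): return np.load(f'pics/{t}.npz')
def rays(z):
    K=np.array([[z['f'],0,z['cx']],[0,z['f'],z['cy']],[0,0,1.]])
    vv,uu=np.mgrid[0:400,0:640].astype(np.float64)
    return cv2.undistortPoints(np.stack([uu.ravel(),vv.ravel()],1)[:,None],K,np.array([float(z['k1']),0,0,0,0])).reshape(400,640,2)
def cloud(z):
    r=rays(z); d=z['d'][...,None]
    c=np.concatenate([r*d,d],2); return c@np.array(z['R']).T+np.array(z['pos'])
def onplane(z,u,v,h):
    r=rays(z)[int(round(v)),int(round(u))]; w=np.array(z['R'])@np.array([r[0],r[1],1]); p=np.array(z['pos'])
    return p+w*(h-p[2])/w[2]
def proj(z,P):
    c=(np.array(P)-np.array(z['pos']))@np.array(z['R']); a=c[0]/c[2];b=c[1]/c[2];k=1+float(z['k1'])*(a*a+b*b)
    return z['f']*a*k+z['cx'],z['f']*b*k+z['cy']
E
python3 - <<'E'
from h import *
for n in ['side','top','wrist']: 
    cap(n,n+'0'); z=load(n+'0'); print(n,z['pos'],z['R'].round(3).tolist(),z['f'],z['k1'],z['cx'],z['cy'])
s=bot.read_state();print(s)
E
```

```text
side [0.36752727 1.07173176 0.89732923] [[-0.981, -0.124, 0.15], [-0.195, 0.587, -0.786], [0.01, -0.8, -0.6]] 447.5634714011764 -0.01803782658885524 326.54547708996546 200.7264679023302
top [ 0.33580527 -0.01675623  1.1840256 ] [[0.001, -0.983, 0.184], [-1.0, -0.001, 0.001], [-0.001, -0.184, -0.983]] 392.7013254882168 -0.025888645547622723 316.1376041888099 205.44347287129654
wrist [ 0.23952536 -0.58376785  0.38373974] [[0.26, -0.924, -0.281], [-0.966, -0.249, -0.074], [-0.002, 0.291, -0.957]] 299.50314065382094 0.010613972023844936 315.1593419463832 205.2072165939635
{'time_s': 0.15, 'joint_positions': array([-8.51699238e+01,  3.02664043e+01,  8.21394042e+01,  2.15261481e-04,
        6.76877625e+01, -1.02264770e+01]), 'qvel': array([ 0.01340669, -0.22590664, -0.1707803 ,  0.13274454,  0.08526566,
       -0.03818564]), 'tau': array([ 5.62755577e-04, -4.40431058e+01, -1.76842511e+01,  6.33769599e-02,
        5.52923034e-02, -9.93470189e-05]), 'position': array([ 0.16234735, -0.60295932,  0.21170059]), 'tcp_rot': array([[ 9.65670282e-01,  2.59770837e-01, -1.34046890e-04],
       [ 2.59770706e-01, -9.65668955e-01,  1.62761396e-03],
       [ 2.93361720e-04, -1.60655989e-03, -9.99998666e-01]]), 'force': array([0.420053  , 0.44229399, 0.58516134]), 'moment': array([-0.03534212,  0.00624545,  0.04167901]), 'opening': 1.0008996348462353}
```

View pics/top0.png

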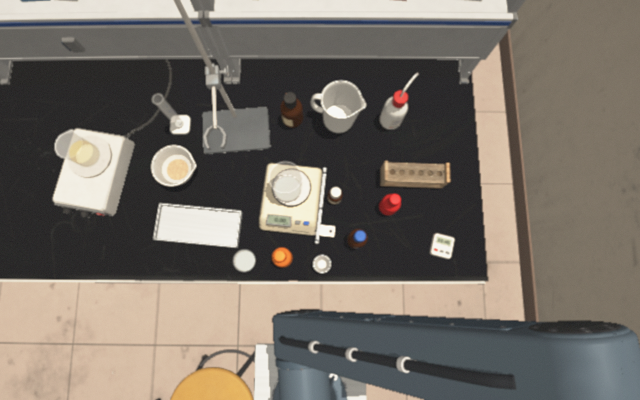

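View pics/side0.png

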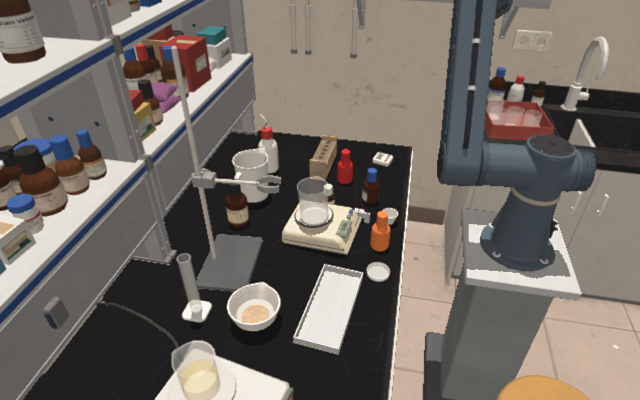

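View pics/wrist0.png

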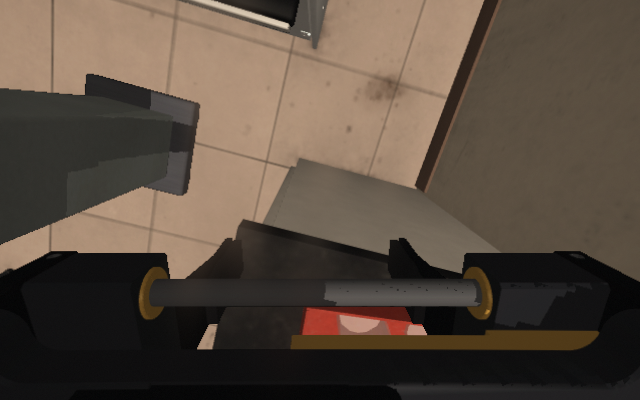

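```bash
python3 - <<'E'
from h import *
z=load('top0'); p=z['p'][150:290,240:400,::-1]
cv2.imwrite('pics/topcrop.png',cv2.resize(p,None,fx=5,fy=5,interpolation=cv2.INTER_CUBIC))
z=load('side0'); p=z['p'][150:300,270:420,::-1]
cv2.imwrite('pics/sidecrop.png',cv2.resize(p,(600,600),interpolation=cv2.INTER_CUBIC))
z=load('top0'); c=cloud(z)
for n,u,v in [('bottle cap',360,236),('crucible',321,264),('strip',326,231),('smallb',336,191),('rack',415,167),('tray',198,226),('petri',245,261),('timer',442,246),('mortar',173,166),('red',391,200),('orange',282,255),('table',380,250),('edge',400,279),('edge',400,276)]:
    print(n,c[v,u].round(3))
E
```

```text
bottle cap [ 0.451 -0.135  0.12 ]
crucible [ 0.38  -0.03   0.002]
strip [ 0.478 -0.045  0.008]
smallb [ 0.585 -0.072  0.08 ]
rack [ 0.664 -0.31   0.056]
tray [0.493 0.344 0.003]
petri [0.388 0.195 0.013]
timer [ 0.433 -0.39   0.016]
mortar [0.678 0.428 0.017]
red [ 0.551 -0.223  0.118]
orange [0.399 0.076 0.122]
table [ 0.422 -0.207  0.002]
edge [ 0.336 -0.265 -0.   ]
edge [ 0.345 -0.266 -0.005]
```

View pics/topcrop.png

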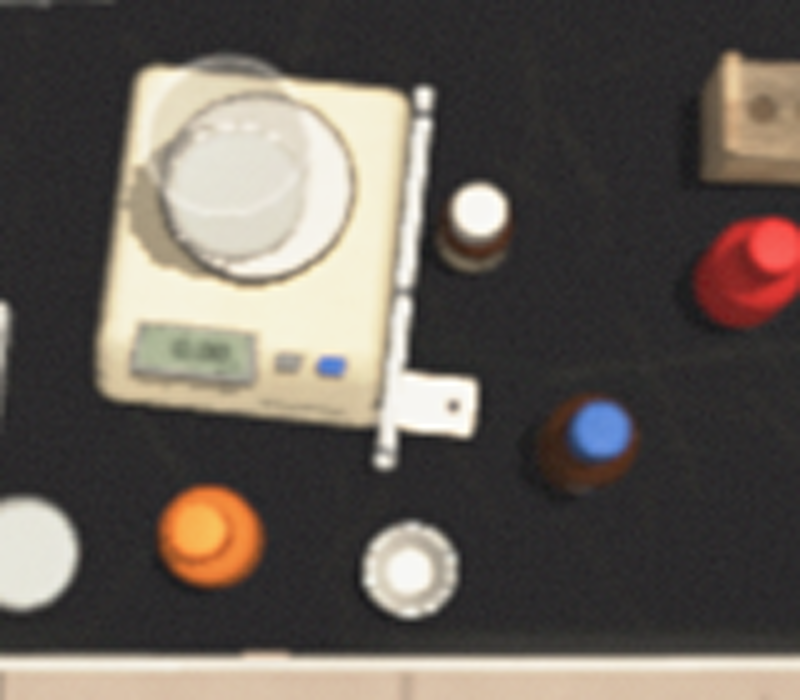

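View pics/sidecrop.png

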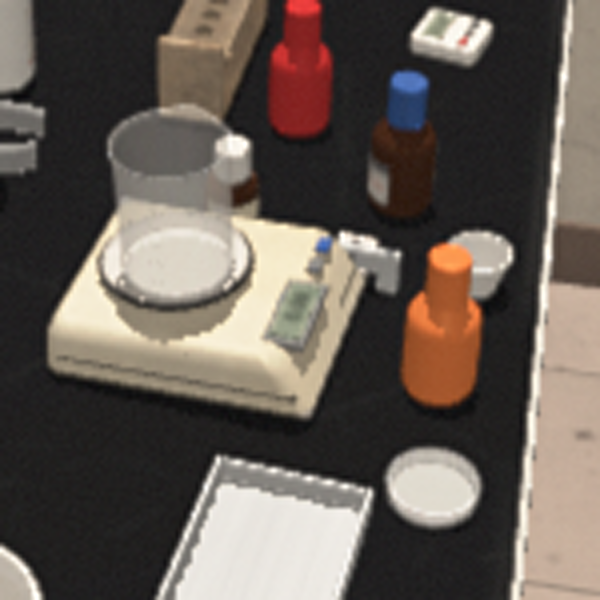

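```bash
cat >> h.py <<'E'
def op(z,u,v,h):
    K=np.array([[z['f'],0,z['cx']],[0,z['f'],z['cy']],[0,0,1.]])
    r=cv2.undistortPoints(np.array([[[u,v]]],float),K,np.array([float(z['k1']),0,0,0,0]))[0,0]
    w=np.array(z['R'])@np.array([r[0],r[1],1]); p=np.array(z['pos']); return (p+w*(h-p[2])/w[2])[:2]
E
python3 - <<'E'
from h import *
z=load('top0')
g=lambda u,v,h:op(z,(u+.5)/5-.5+240,(v+.5)/5-.5+150,h)
for n,u,v,h in [('s1',400,372,.008),('s2',478,378,.008),('s3',473,437,.008),('s4',395,430,.008),('hole',454,406,.008),('stopA',425,88,.036),('stopB',385,468,.036),('cap',602,430,.12),('sbcap',479,208,.082),('cruc',410,571,.037),('redcap',775,245,.12),('orcap',203,532,.12),('petri',23,555,.015)]:
    print(n,g(u,v,h).round(4))
p=z['p'].astype(int)
# tray mask
c=cloud(z)
m=((p.min(2)>120)&(np.indices((400,640))[0]>195)&(np.indices((400,640))[0]<255)&(np.indices((400,640))[1]>145)&(np.indices((400,640))[1]<247)).astype(np.uint8)
n,l,st,ce=cv2.connectedComponentsWithStats(m); i=1+st[1:,4].argmax(); ys,xs=np.where(l==i)
r=cv2.minAreaRect(np.stack([xs,ys],1).astype(np.float32)); print(r)
P=[op(z,*q,.022) for q in cv2.boxPoints(r)]; P=np.array(P); print(P.round(3),P.mean(0)); print([np.linalg.norm(P[k]-P[k-1]) for k in range(4)])
E
```

```text
s1 [ 0.4994 -0.0257]
s2 [ 0.4958 -0.0728]
s3 [ 0.4601 -0.0696]
s4 [ 0.4643 -0.0227]
hole [ 0.4788 -0.0583]
stopA [ 0.6691 -0.0407]
stopB [ 0.4389 -0.0168]
cap [ 0.4522 -0.1347]
sbcap [ 0.5843 -0.0706]
cruc [ 0.3793 -0.0313]
redcap [ 0.555  -0.2325]
orcap [0.3967 0.0812]
petri [0.389  0.1972]
((196.972412109375, 224.79432678222656), (85.84233093261719, 37.92743682861328), 5.355824947357178)
[[0.45  0.472]
 [0.564 0.47 ]
 [0.54  0.209]
 [0.426 0.216]] [0.49498   0.3417471]
[np.float64(0.2572451119158501), np.float64(0.1146030482535502), np.float64(0.26183994544120426), np.float64(0.11350790660409527)]
```

```bash
cat >> h.py <<'E'
from scipy.spatial.transform import Rotation as Ro
def Rt(xang=84.1,tilt=0):
    """tool down, tool x at xang; tilt>0 : tool z leans toward tool x dir (body leans away)"""
    a=np.radians(xang); x=np.array([np.cos(a),np.sin(a),0]); z=np.array([0,0,-1.]); R=np.stack([x,np.cross(z,x),z],1)
    return R@Ro.from_euler('y',tilt,degrees=True).as_matrix()
def mv(p,xang=84.1,tilt=0,R=None,p0=None,R0=None):
    s=bot.read_state(); p0=s['position'] if p0 is None else p0; R0=s['tcp_rot'] if R0 is None else R0
    R=Rt(xang,tilt) if R is None else R
    dp=R0.T@(np.array(p)-p0)*1000; t=Ro.from_matrix(R0.T@R).as_rotvec(degrees=True)
    print('dp',dp.round(1).tolist(),'turn',t.round(2).tolist(),'rows>=',round(max(np.linalg.norm(dp)/50,np.linalg.norm(t)/8.59),1))
def st():
    s=bot.read_state(); print('t',round(s['time_s'],2),'p',s['position'].round(4).tolist(),'F',s['force'].round(1).tolist(),'M',s['moment'].round(2).tolist(),'op',round(s['opening'],3),'q',s['joint_positions'].round(1).tolist()); print(s['tcp_rot'].round(3).tolist())
E
python3 - <<'E'
from h import *
mv([.452,-.16,.25])
z=load('top0')
for n,u,v in [('platefrontL',203,153),('platefrontR',271,149),('pbackL',205,113),('pbackR',267,108)]: print(n,op(z,u,v,.005))
E
```

```text
dp [394.8, -352.6, -37.6] turn [-0.07, -0.07, -69.04] rows>= 10.6
platefrontL [0.72423213 0.34059671]
platefrontR [0.73729088 0.12691124]
pbackL [0.85834435 0.34185062]
pbackR [0.87515381 0.14304871]
```

>>> jog_arm([
  {"dp":[395,-353,-38],"turn":[0,0,-69],"grip":1},
  {"dp":[395,-353,-38],"turn":[0,0,-69],"grip":1},
  {"dp":[395,-353,-38],"turn":[0,0,-69],"grip":1},
  {"dp":[395,-353,-38],"turn":[0,0,-69],"grip":1},
  {"dp":[395,-353,-38],"turn":[0,0,-69],"grip":1},
  {"dp":[395,-353,-38],"turn":[0,0,-69],"grip":1},
  {"dp":[395,-353,-38],"turn":[0,0,-69],"grip":1},
  {"dp":[395,-353,-38],"turn":[0,0,-69],"grip":1},
  {"dp":[395,-353,-38],"turn":[0,0,-69],"grip":1},
  {"dp":[395,-353,-38],"turn":[0,0,-69],"grip":1},
])

```text
time_s: 1.15
position: [0.4358, -0.1841, 0.2484]
tcp_rot: [[0.104, 0.995, 0.0], [0.995, -0.104, -0.0], [-0.0, 0.0, -1.0]]
force: [1.1, -0.2, -0.7]
opening: 1.002
```

>>> jog_arm([
  {"dp":[0,0,0],"turn":[0,0,0],"grip":1},
])

```text
time_s: 1.25
position: [0.4373, -0.1807, 0.2486]
tcp_rot: [[0.096, 0.995, 0.001], [0.995, -0.096, 0.002], [0.002, 0.001, -1.0]]
force: [-0.5, -0.7, 0.4]
opening: 1.0
```

```bash
python3 - <<'E'
from h import *
st(); mv([.452,-.16,.25])
E
```

```text
t 1.25 p [0.4373, -0.1807, 0.2486] F [-0.5, -0.7, 0.4] M [-0.05, -0.07, 0.02] op 1.0 q [-36.1, 15.7, 100.6, 0.1, 63.7, -30.7]
[[0.096, 0.995, 0.001], [0.995, -0.096, 0.002], [0.002, 0.001, -1.0]]
dp [22.0, 12.6, -1.4] turn [0.07, -0.11, 0.41] rows>= 0.5
```

```bash
python3 - <<'E'
from h import *
cap('wrist','w1'); st()
E
```

```text
t 1.3 p [0.4361, -0.1832, 0.2483] F [-1.0, -1.0, -0.3] M [-0.05, -0.09, 0.03] op 1.002 q [-36.4, 15.7, 100.6, 0.0, 63.6, -30.8]
[[0.097, 0.995, 0.0], [0.995, -0.097, 0.0], [0.0, 0.0, -1.0]]
```

View pics/w1.png

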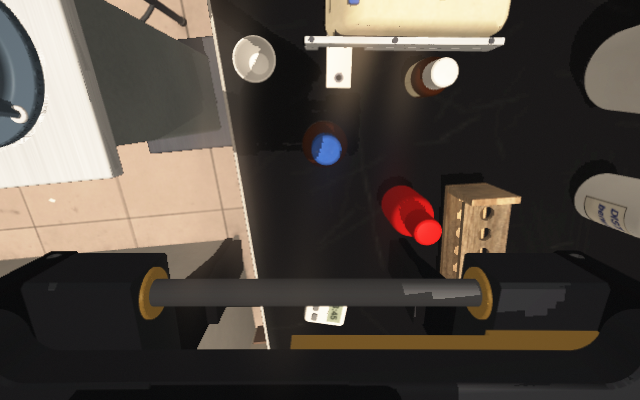

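```bash
python3 - <<'E'
from h import *
z=load('w1'); p=z['p'][20:260,220:540,::-1]
cv2.imwrite('pics/w1c.png',cv2.resize(p,(800,600),interpolation=cv2.INTER_CUBIC))
for n,u,v,h in [('cap',327,150,.12),('red',428,232,.12),('sbc',444,72,.082),('hole',338,77,.008)]: print(n,op(z,u,v,h).round(4))
c=cloud(z)
for u,v in [(327,150),(428,232),(444,72),(338,82),(360,120),(350,44),(420,85)]: print((u,v),c[v,u].round(4))
E
```

```text
cap [ 0.4534 -0.1373]
red [ 0.5543 -0.2349]
sbc [ 0.5821 -0.0736]
hole [ 0.4783 -0.06  ]
(327, 150) [ 0.4534 -0.1373  0.1196]
(428, 232) [ 0.5544 -0.235   0.1197]
(444, 72) [ 0.5828 -0.0735  0.0804]
(338, 82) [ 0.4777 -0.066   0.0096]
(360, 120) [ 5.046e-01 -1.154e-01 -4.000e-04]
(350, 44) [ 0.4929 -0.0284  0.0312]
(420, 85) [ 0.5678 -0.082   0.0511]
```

View pics/w1c.png

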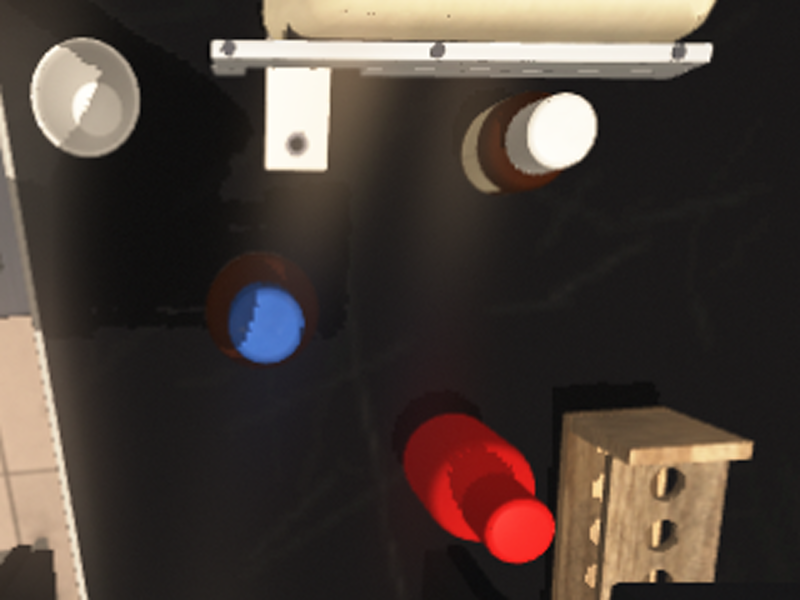

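```bash
python3 - <<'E'
from h import *
st();mv([.453,-.1365,.248]);mv([.453,-.1365,.100])
z=load('w1')
g=lambda u,v,h:op(z,(u+.5)/2.5-.5+220,(v+.5)/2.5-.5+20,h)
for n,u,v,h in [('s1',266,69,.008),('s2',329,69,.008),('s3',327.5,171,.008),('s4',265.5,170,.008),('hole',297,144,.008),('stopL',211,60,.036),('stopR',712,62,.036),('cruc',86,98,.037)]: print(n,g(u,v,h).round(4))
E
```

```text
t 1.3 p [0.4361, -0.1832, 0.2483] F [-1.0, -1.0, -0.3] M [-0.05, -0.09, 0.03] op 1.002 q [-36.4, 15.7, 100.6, 0.0, 63.6, -30.8]
[[0.097, 0.995, 0.0], [0.995, -0.097, 0.0], [0.0, 0.0, -1.0]]
dp [48.1, 12.2, 0.3] turn [0.01, -0.0, 0.33] rows>= 1.0
dp [48.1, 12.2, 148.3] turn [0.01, -0.0, 0.33] rows>= 3.1
s1 [ 0.4661 -0.0247]
s2 [ 0.4972 -0.0277]
s3 [ 0.4936 -0.0747]
s4 [ 0.4619 -0.0711]
hole [ 0.4789 -0.0604]
stopL [ 0.4397 -0.0239]
stopR [ 0.6687 -0.0474]
cruc [ 0.3801 -0.0343]
```

>>> jog_arm([
  {"dp":[48,12,0],"turn":[0,0,0.3],"grip":1},
  {"dp":[48,12,0],"turn":[0,0,0.3],"grip":1},
  {"dp":[48,12,45],"turn":[0,0,0.3],"grip":1},
  {"dp":[48,12,80],"turn":[0,0,0.3],"grip":1},
  {"dp":[48,12,115],"turn":[0,0,0.3],"grip":1},
  {"dp":[48,12,140],"turn":[0,0,0.3],"grip":1},
  {"dp":[48,12,148],"turn":[0,0,0.3],"grip":1},
  {"dp":[48,12,148],"turn":[0,0,0.3],"grip":1},
])

```text
time_s: 2.1
position: [0.4511, -0.1404, 0.0993]
tcp_rot: [[0.11, 0.994, -0.002], [0.994, -0.11, 0.001], [0.001, -0.003, -1.0]]
force: [0.4, 0.3, 1.1]
opening: 1.001
```

>>> jog_arm([
  {"dp":[0,0,0],"turn":[0,0,0],"grip":0.2},
  {"dp":[0,0,0],"turn":[0,0,0],"grip":0.2},
  {"dp":[0,0,0],"turn":[0,0,0],"grip":0.2},
  {"dp":[0,0,0],"turn":[0,0,0],"grip":0.2},
  {"dp":[0,0,0],"turn":[0,0,0],"grip":0.2},
  {"dp":[0,0,0],"turn":[0,0,0],"grip":0.2},
])

```text
time_s: 2.7
position: [0.4522, -0.1395, 0.1005]
tcp_rot: [[0.109, 0.994, 0.0], [0.994, -0.109, -0.0], [-0.0, 0.001, -1.0]]
force: [0.4, -0.2, 0.6]
opening: 0.539
```

```bash
python3 - <<'E'
from h import *
st(); cap('wrist','w2')
E
```

```text
t 2.7 p [0.4522, -0.1395, 0.1005] F [0.4, -0.2, 0.6] M [-0.06, -0.04, -0.02] op 0.539 q [-30.7, 29.4, 109.6, -0.0, 41.0, -24.5]
[[0.109, 0.994, 0.0], [0.994, -0.109, -0.0], [-0.0, 0.001, -1.0]]
```

View pics/w2.png

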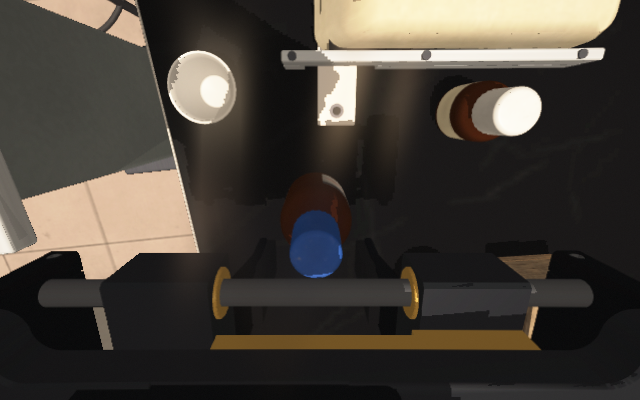

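>>> jog_arm([
  {"dp":[2,0,0],"turn":[0,0,0],"grip":0.2},
  {"dp":[2,0,0],"turn":[0,0,0],"grip":0.2},
  {"dp":[2,0,0],"turn":[0,0,0],"grip":0.2},
  {"dp":[2,0,0],"turn":[0,0,0],"grip":0.2},
  {"dp":[2,0,0],"turn":[0,0,0],"grip":0.2},
])

```text
time_s: 3.25
position: [0.4523, -0.1375, 0.1002]
tcp_rot: [[0.109, 0.994, 0.0], [0.994, -0.109, 0.0], [0.0, 0.0, -1.0]]
force: [-0.3, 0.5, 0.5]
opening: 0.351
```

```bash
python3 - <<'E'
from h import *
st(); mv([.475,-.305,.13]);mv([.475,-.305,.103])
E
```

```text
t 3.25 p [0.4523, -0.1375, 0.1002] F [-0.3, 0.5, 0.5] M [0.05, -0.16, -0.02] op 0.351 q [-30.5, 29.4, 109.6, 0.0, 41.0, -24.2]
[[0.109, 0.994, 0.0], [0.994, -0.109, 0.0], [0.0, 0.0, -1.0]]
dp [-164.1, 40.8, -29.8] turn [0.0, -0.01, -0.35] rows>= 3.4
dp [-164.1, 40.8, -2.8] turn [0.0, -0.01, -0.35] rows>= 3.4
```

>>> jog_arm([
  {"dp":[0,0,0],"turn":[0,0,0],"grip":0.2},
  {"dp":[0,0,0],"turn":[0,0,0],"grip":0.2},
  {"dp":[0,0,-10],"turn":[0,0,0],"grip":0.2},
  {"dp":[0,0,-25],"turn":[0,0,0],"grip":0.2},
  {"dp":[-10,3,-30],"turn":[0,0,0],"grip":0.2},
  {"dp":[-35,9,-30],"turn":[0,0,0],"grip":0.2},
  {"dp":[-65,17,-30],"turn":[0,0,0],"grip":0.2},
  {"dp":[-95,25,-30],"turn":[0,0,0],"grip":0.2},
  {"dp":[-125,33,-30],"turn":[0,0,0],"grip":0.2},
  {"dp":[-148,38,-30],"turn":[0,0,0],"grip":0.2},
])

```text
time_s: 4.25
position: [0.4743, -0.2919, 0.1303]
tcp_rot: [[0.11, 0.994, 0.001], [0.994, -0.11, -0.002], [-0.002, 0.001, -1.0]]
force: [-0.2, -1.1, -2.9]
opening: 0.351
```

>>> jog_arm([
  {"dp":[-12,2,0],"turn":[0,0,0],"grip":0.2},
  {"dp":[-16,3,0],"turn":[0,0,0],"grip":0.2},
  {"dp":[-16,3,0],"turn":[0,0,0],"grip":0.2},
  {"dp":[-16,3,8],"turn":[0,0,0],"grip":0.2},
  {"dp":[-16,3,18],"turn":[0,0,0],"grip":0.2},
  {"dp":[-16,3,25],"turn":[0,0,0],"grip":0.2},
])

```text
time_s: 4.85
position: [0.4746, -0.3035, 0.104]
tcp_rot: [[0.108, 0.994, -0.002], [0.994, -0.108, 0.002], [0.001, -0.002, -1.0]]
force: [-0.5, 0.1, -2.7]
opening: 0.351
```

```bash
python3 - <<'E'
from h import *
st(); cap('side','s1')
p=load('s1')['p'][130:250,320:440,::-1]; cv2.imwrite('pics/s1c.png',cv2.resize(p,(600,600),interpolation=cv2.INTER_CUBIC))
E
```

```text
t 4.85 p [0.4746, -0.3035, 0.104] F [-0.5, 0.1, -2.7] M [0.02, -0.13, 0.0] op 0.351 q [-44.0, 34.1, 96.5, 0.0, 49.5, -37.8]
[[0.108, 0.994, -0.002], [0.994, -0.108, 0.002], [0.001, -0.002, -1.0]]
```

View pics/s1c.png

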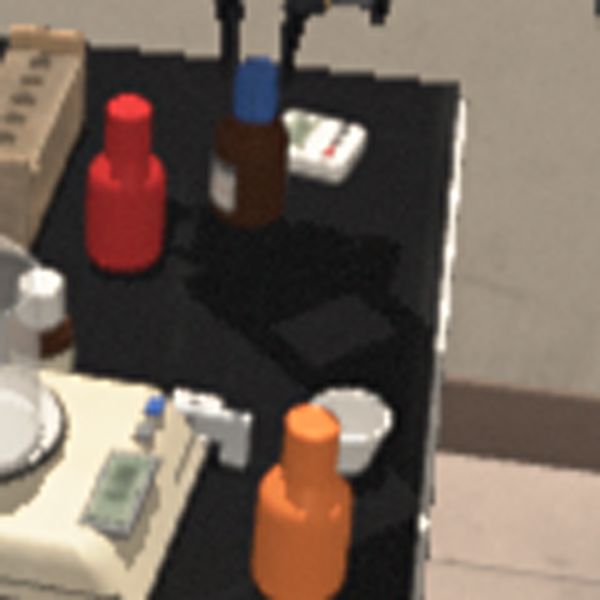

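>>> jog_arm([
  {"dp":[0,0,2],"turn":[0,0,0],"grip":0.2},
  {"dp":[0,0,3.5],"turn":[0,0,0],"grip":0.2},
  {"dp":[0,0,3.5],"turn":[0,0,0],"grip":0.2},
])

```text
time_s: 5.2
position: [0.4753, -0.305, 0.1017]
tcp_rot: [[0.109, 0.994, -0.0], [0.994, -0.109, 0.0], [0.0, -0.0, -1.0]]
force: [0.1, -0.0, -2.2]
opening: 0.354
```

>>> jog_arm([
  {"dp":[0,0,1],"turn":[0,0,0],"grip":0.2},
  {"dp":[0,0,1.5],"turn":[0,0,0],"grip":0.2},
  {"dp":[0,0,1.5],"turn":[0,0,0],"grip":0.2},
])

```text
time_s: 5.5
position: [0.4752, -0.3051, 0.1003]
tcp_rot: [[0.109, 0.994, 0.0], [0.994, -0.109, -0.0], [-0.0, 0.0, -1.0]]
force: [-0.0, 1.0, -2.9]
opening: 0.35
```

>>> jog_arm([
  {"dp":[0,0,0.7],"turn":[0,0,0],"grip":0.2},
  {"dp":[0,0,1],"turn":[0,0,0],"grip":0.2},
  {"dp":[0,0,1],"turn":[0,0,0],"grip":0.2},
])

```text
time_s: 5.8
position: [0.4756, -0.3052, 0.1002]
tcp_rot: [[0.109, 0.994, 0.001], [0.994, -0.109, -0.001], [-0.001, 0.001, -1.0]]
force: [-0.7, 1.8, 5.7]
opening: 0.348
```

Contact with the worktop (+5.7 N). Release, then rise.

>>> jog_arm([
  {"dp":[0,0,0],"turn":[0,0,0],"grip":0.9},
  {"dp":[0,0,0],"turn":[0,0,0],"grip":0.9},
  {"dp":[0,0,0],"turn":[0,0,0],"grip":0.9},
  {"dp":[0,0,0],"turn":[0,0,0],"grip":0.9},
  {"dp":[0,0,0],"turn":[0,0,0],"grip":0.9},
  {"dp":[0,0,-30],"turn":[0,0,0],"grip":0.9},
  {"dp":[0,0,-70],"turn":[0,0,0],"grip":0.9},
  {"dp":[0,0,-110],"turn":[0,0,0],"grip":0.9},
  {"dp":[0,0,-110],"turn":[0,0,0],"grip":0.9},
])

```text
time_s: 6.7
position: [0.4783, -0.3078, 0.2149]
tcp_rot: [[0.109, 0.994, 0.009], [0.994, -0.108, -0.009], [-0.008, 0.01, -1.0]]
force: [0.7, -0.2, -0.0]
opening: 0.894
```

```bash
python3 - <<'E'
from h import *
st(); cap('wrist','w3')
mv([.471,-.14,.15])
E
```

```text
t 6.7 p [0.4783, -0.3078, 0.2149] F [0.7, -0.2, -0.0] M [-0.07, -0.08, -0.03] op 0.894 q [-44.0, 25.4, 90.7, 0.0, 63.2, -37.8]
[[0.109, 0.994, 0.009], [0.994, -0.108, -0.009], [-0.008, 0.01, -1.0]]
dp [165.1, -24.2, 61.3] turn [0.33, 0.26, -0.33] rows>= 3.6
```

View pics/w3.png

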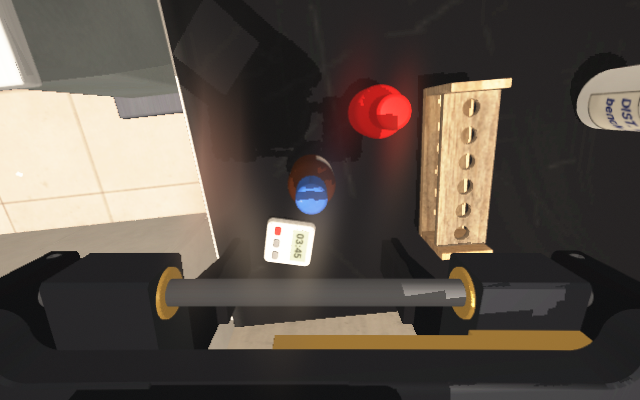

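```bash
python3 - <<'E'
from h import *
mv([.4725,-.126,.17],84.2,38)
E
```

```text
dp [179.1, -24.1, 41.3] turn [0.46, 38.26, -0.31] rows>= 4.5
```

>>> jog_arm([
  {"dp":[179,-24,0],"turn":[0.4,38.2,-0.3],"grip":0.6},
  {"dp":[179,-24,0],"turn":[0.4,38.2,-0.3],"grip":0.6},
  {"dp":[179,-24,10],"turn":[0.4,38.2,-0.3],"grip":0.6},
  {"dp":[179,-24,30],"turn":[0.4,38.2,-0.3],"grip":0.6},
  {"dp":[179,-24,41],"turn":[0.4,38.2,-0.3],"grip":0.6},
  {"dp":[179,-24,41],"turn":[0.4,38.2,-0.3],"grip":0.6},
  {"dp":[179,-24,41],"turn":[0.4,38.2,-0.3],"grip":0.6},
])

```text
time_s: 7.45
position: [0.4705, -0.1245, 0.1674]
tcp_rot: [[0.085, 0.995, 0.058], [0.781, -0.103, 0.616], [0.619, -0.007, -0.785]]
force: [0.5, -1.1, 0.4]
opening: 0.602
```

```bash
python3 - <<'E'
from h import *
st(); cap('wrist','w4'); cap('side','s4')
z=load('s4'); cv2.imwrite('pics/s4.png',cv2.resize(z['p'][60:300,260:560,::-1],(750,600),interpolation=cv2.INTER_CUBIC))
mv([.4725,-.126,.096],84.2,38);mv([.4787,-.065,.019],84.2,38)
E
```

```text
t 7.45 p [0.4705, -0.1245, 0.1674] F [0.5, -1.1, 0.4] M [-0.42, -0.07, 0.03] op 0.602 q [-46.8, 33.9, 98.2, 28.4, 77.1, -54.5]
[[0.085, 0.995, 0.058], [0.781, -0.103, 0.616], [0.619, -0.007, -0.785]]
dp [-45.9, 1.8, 56.4] turn [-0.16, -0.12, -0.16] rows>= 1.5
dp [-45.2, 2.1, 154.8] turn [-0.16, -0.12, -0.16] rows>= 3.2
```

View pics/w4.png

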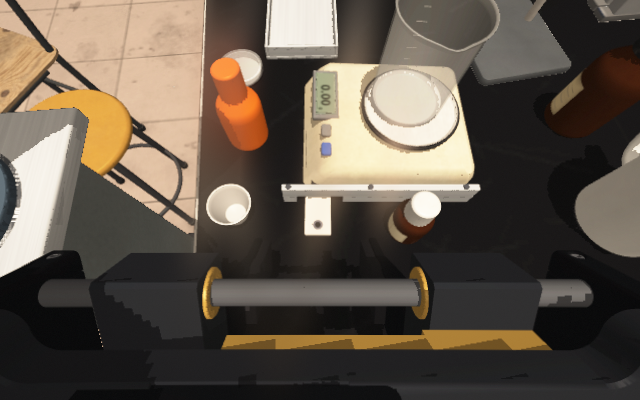

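View pics/s4.png

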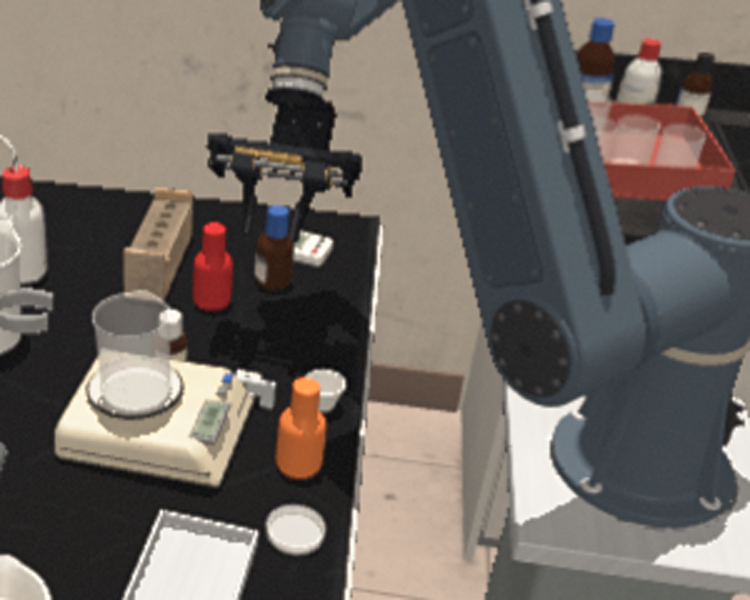

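```bash
python3 - <<'E'
from h import *
z=load('w4')
p=z['p'][170:260,260:460,::-1]; cv2.imwrite('pics/w4c.png',cv2.resize(p,(800,360),interpolation=cv2.INTER_CUBIC))
g=z['p'].astype(int).min(2)
print(g[225:242,310:326:5]); print(g[228,300:336])
E
```

```text
[[230  92 106 231]
 [230 112 126 231]
 [230 136 150 232]
 [230 165 177 232]
 [230 221 215 232]
 [230 229 229 232]
 [230 229 230 232]
 [230 230 230 232]
 [226 226 227 229]
 [194 194 198 198]
 [114 114 116 119]
 [ 58  59  59  56]
 [ 50  50  49  45]
 [ 49  50  49  45]
 [ 49  49  48  45]
 [ 48  49  48  44]
 [ 49  49  47  43]]
[ 42  43  45  43 136 226 233 231 231 230 230 230 230 227 204 165 154 152
 155 161 177 215 230 231 231 232 232 233 233 233 206  84  44  43  42  41]
```

View pics/w4c.png

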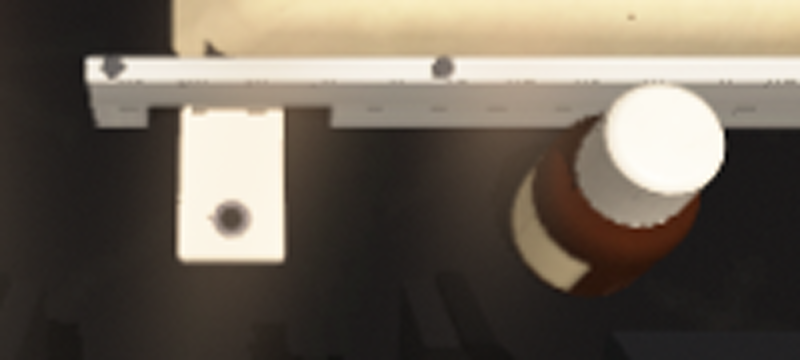

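```bash
python3 - <<'E'
from h import *
z=load('w4')
g=lambda u,v,h:op(z,(u+.5)/4-.5+260,(v+.5)/4-.5+170,h)
for n,u,v,h in [('tipL',177,262,.008),('tipR',286,260,.008),('upL',182,108,.008),('upR',284,108,.008),('hole',232,218,.008),('cap',665,138,.082),('capL',606,140,.082),('capR',724,142,.082),('botbot',515,225,.02),('notchL',148,127,.016),('notchR',331,127,.016)]: print(n,g(u,v,h).round(4))
E
```

```text
tipL [ 0.4612 -0.0721]
tipR [ 0.4934 -0.0749]
upL [ 0.4672 -0.0229]
upR [ 0.4988 -0.0262]
hole [ 0.4789 -0.0602]
cap [ 0.5824 -0.0746]
capL [ 0.5682 -0.0736]
capR [ 0.5962 -0.0771]
botbot [ 0.5596 -0.0747]
notchL [ 0.4564 -0.0314]
notchR [ 0.5114 -0.0373]
```

```bash
python3 - <<'E'
from h import *
st(); mv([.472,-.126,.096],84.1,38);mv([.4781,-.0655,.020],84.1,38)
E
```

```text
t 7.55 p [0.4711, -0.1246, 0.1687] F [-0.2, -0.1, 0.2] M [-0.41, -0.05, 0.04] op 0.601 q [-46.7, 33.7, 98.2, 28.5, 77.2, -54.5]
[[0.082, 0.995, 0.06], [0.782, -0.102, 0.614], [0.617, -0.004, -0.787]]
dp [-45.9, 1.4, 56.4] turn [-0.23, -0.12, -0.09] rows>= 1.5
dp [-45.0, 1.6, 153.7] turn [-0.23, -0.12, -0.09] rows>= 3.2
```

>>> jog_arm([
  {"dp":[-46,1.5,20],"turn":[-0.2,-0.1,0],"grip":0.6},
  {"dp":[-46,1.5,56],"turn":[-0.2,-0.1,0],"grip":0.6},
  {"dp":[-46,1.5,85],"turn":[-0.2,-0.1,0],"grip":0.6},
  {"dp":[-45,1.5,115],"turn":[-0.2,-0.1,0],"grip":0.6},
  {"dp":[-45,1.5,135],"turn":[-0.2,-0.1,0],"grip":0.6},
  {"dp":[-45,1.5,148],"turn":[-0.2,-0.1,0],"grip":0.6},
  {"dp":[-45,1.5,152],"turn":[-0.2,-0.1,0],"grip":0.6},
  {"dp":[-45,1.5,152],"turn":[-0.2,-0.1,0],"grip":0.6},
])

```text
time_s: 8.35
position: [0.4781, -0.0663, 0.0213]
tcp_rot: [[0.082, 0.995, 0.063], [0.783, -0.103, 0.613], [0.616, -0.001, -0.787]]
force: [-0.8, -0.4, 0.3]
opening: 0.598
```

```bash
python3 - <<'E'
from h import *
st(); cap('wrist','w5')
mv([.4781,-.0655,.017],84.1,38)
E
```

```text
t 8.35 p [0.4781, -0.0663, 0.0213] F [-0.8, -0.4, 0.3] M [-0.43, -0.09, -0.02] op 0.598 q [-41.7, 47.7, 104.7, 36.1, 57.9, -63.7]
[[0.082, 0.995, 0.063], [0.783, -0.103, 0.613], [0.616, -0.001, -0.787]]
dp [-1.7, -0.3, 4.4] turn [0.02, -0.02, -0.05] rows>= 0.1
```

View pics/w5.png

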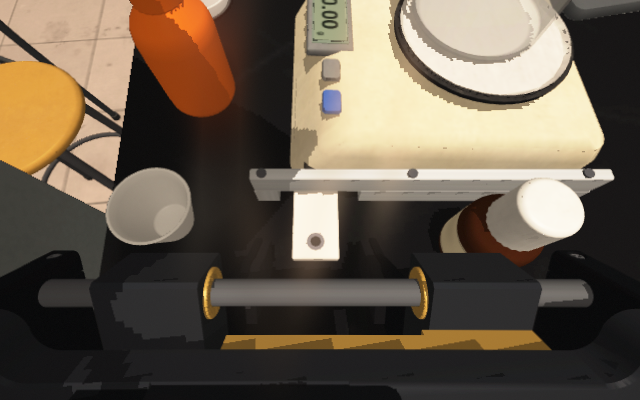

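```bash
python3 - <<'E'
from h import *
z=load('w5'); s=bot.read_state(); p=s['position'];R=s['tcp_rot']
print('tcp',proj(z,p),'tip',proj(z,p+R[:,2]*.011),'tipL/R',proj(z,p+R@[0,-.026,.011]),proj(z,p+R@[0,.026,.011]))
print(op(z,318,261,.008),op(z,316,241,.008))
q=z['p'][200:340,220:440,::-1].astype(float)*3; cv2.imwrite('pics/w5c.png',cv2.resize(np.clip(q,0,255).astype(np.uint8),(800,509)))
E
```

```text
tcp (np.float64(315.61906261500377), np.float64(245.83015231785083)) tip (np.float64(315.61492498080725), np.float64(238.85790981359736)) tipL/R (np.float64(276.4041166618623), np.float64(238.86235154883354)) (np.float64(354.8396711148279), np.float64(238.86570729059204))
[ 0.47913008 -0.07400522] [ 0.47922877 -0.06039124]
```

View pics/w5c.png

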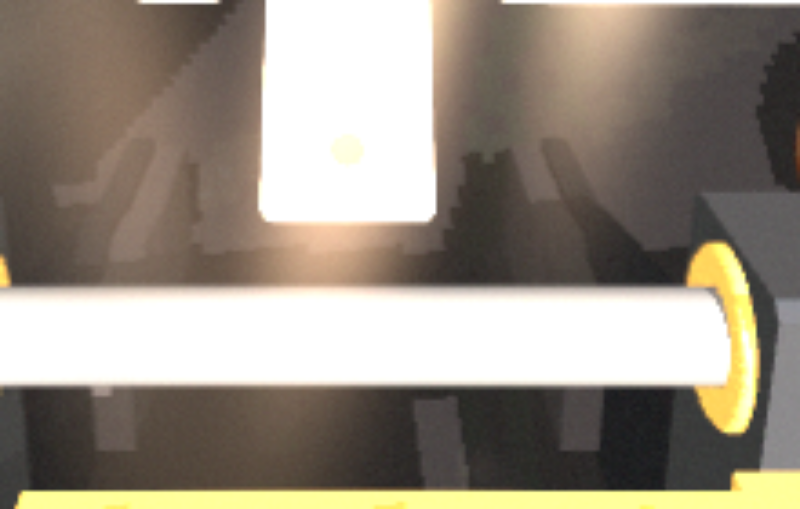

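>>> jog_arm([
  {"dp":[-1.7,0,2.5],"turn":[0,0,0],"grip":0.6},
  {"dp":[-1.7,0,4.4],"turn":[0,0,0],"grip":0.6},
  {"dp":[-1.7,0,4.4],"turn":[0,0,0],"grip":0.6},
  {"dp":[-1.7,0,4.4],"turn":[0,0,0],"grip":0.6},
])

```text
time_s: 8.8
position: [0.4777, -0.0651, 0.0165]
tcp_rot: [[0.083, 0.995, 0.063], [0.783, -0.104, 0.614], [0.617, -0.002, -0.787]]
force: [0.7, -0.2, -1.0]
opening: 0.599
```

>>> jog_arm([
  {"dp":[-0.6,0,0.8],"turn":[0,0,0],"grip":0.6},
  {"dp":[-0.6,0,0.8],"turn":[0,0,0],"grip":0.2},
  {"dp":[-0.6,0,0.8],"turn":[0,0,0],"grip":0.2},
  {"dp":[-0.6,0,0.8],"turn":[0,0,0],"grip":0.2},
  {"dp":[-0.6,0,0.8],"turn":[0,0,0],"grip":0.2},
  {"dp":[-0.6,0,0.8],"turn":[0,0,0],"grip":0.2},
  {"dp":[-0.6,0,0.8],"turn":[0,0,0],"grip":0.2},
])

```text
time_s: 9.5
position: [0.4777, -0.0648, 0.0154]
tcp_rot: [[0.083, 0.995, 0.062], [0.783, -0.104, 0.614], [0.617, -0.002, -0.787]]
force: [0.4, 0.4, 0.7]
opening: 0.215
```

```bash
python3 - <<'E'
from h import *
st()
d=np.array([-.1045,-.9945,0]); s=bot.read_state(); print((s['tcp_rot'].T@d*1000/10).round(2),'per 100mm')
E
```

```text
t 9.5 p [0.4777, -0.0648, 0.0154] F [0.4, 0.4, 0.7] M [-0.4, -0.08, -0.02] op 0.215 q [-41.6, 48.4, 104.9, 36.5, 57.3, -64.1]
[[0.083, 0.995, 0.062], [0.783, -0.104, 0.614], [0.617, -0.002, -0.787]]
[-7.869e+01 -6.000e-02 -6.170e+01] per 100mm
```

```bash
python3 - <<'E'
from h import *
cap('wrist','w6')
z=load('w6')
q=z['p'][180:340,200:440,::-1].astype(float)*1.6; cv2.imwrite('pics/w6c.png',cv2.resize(np.clip(q,0,255).astype(np.uint8),(800,533)))
E
```

```text
(no output)
```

View pics/w6c.png

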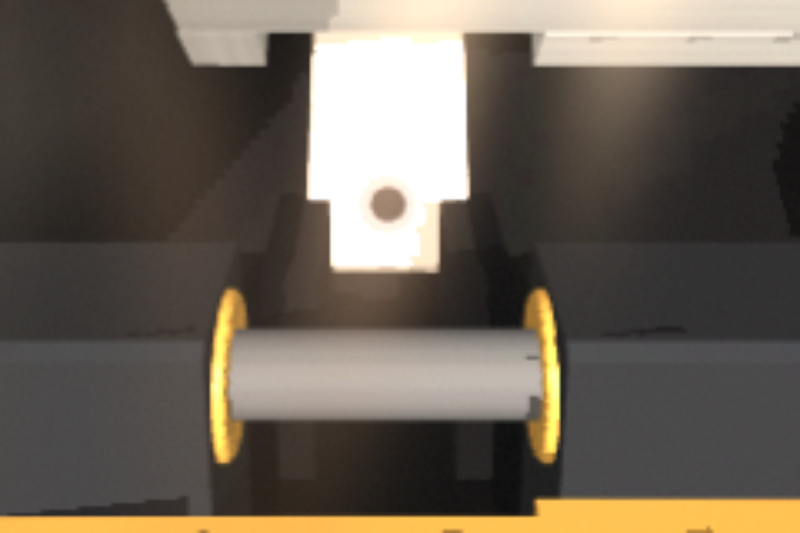

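>>> jog_arm([
  {"dp":[0,0,0],"turn":[0,0,0],"grip":0.6},
  {"dp":[0,0,0],"turn":[0,0,0],"grip":0.6},
  {"dp":[0,0,0],"turn":[0,0,0],"grip":0.6},
  {"dp":[0,0,0],"turn":[0,0,0],"grip":0.6},
  {"dp":[0,0,0],"turn":[0,0,0],"grip":0.6},
  {"dp":[-0.9,0,1.2],"turn":[0,0,0],"grip":0.6},
  {"dp":[-1.2,0,1.6],"turn":[0,0,0],"grip":0.6},
  {"dp":[-1.2,0,1.6],"turn":[0,0,0],"grip":0.6},
])

```text
time_s: 10.35
position: [0.4777, -0.0647, 0.0133]
tcp_rot: [[0.083, 0.995, 0.062], [0.782, -0.104, 0.614], [0.617, -0.002, -0.787]]
force: [-0.2, 0.2, 0.2]
opening: 0.592
```

>>> jog_arm([
  {"dp":[-0.6,0,0.8],"turn":[0,0,0],"grip":0.6},
  {"dp":[-1.2,0,1.6],"turn":[0,0,0],"grip":0.6},
  {"dp":[-1.2,0,1.6],"turn":[0,0,0],"grip":0.6},
])

```text
time_s: 10.65
position: [0.4776, -0.0647, 0.0113]
tcp_rot: [[0.083, 0.995, 0.062], [0.782, -0.104, 0.614], [0.617, -0.002, -0.787]]
force: [0.4, 0.4, -0.5]
opening: 0.598
```

>>> jog_arm([
  {"dp":[-0.6,0,0.8],"turn":[0,0,0],"grip":0.6},
  {"dp":[-0.6,0,0.8],"turn":[0,0,0],"grip":0.6},
  {"dp":[-0.6,0,0.8],"turn":[0,0,0],"grip":0.2},
  {"dp":[-0.6,0,0.8],"turn":[0,0,0],"grip":0.2},
  {"dp":[-0.6,0,0.8],"turn":[0,0,0],"grip":0.2},
  {"dp":[-0.6,0,0.8],"turn":[0,0,0],"grip":0.2},
  {"dp":[-0.6,0,0.8],"turn":[0,0,0],"grip":0.2},
])

```text
time_s: 11.35
position: [0.4777, -0.0647, 0.0105]
tcp_rot: [[0.083, 0.995, 0.062], [0.783, -0.104, 0.614], [0.617, -0.002, -0.787]]
force: [-0.2, 0.3, 0.1]
opening: 0.252
```

```bash
python3 - <<'E'
from h import *
st();cap('wrist','w7'); cap('side','s7')
z=load('w7')
q=z['p'][180:340,200:440,::-1].astype(float)*1.6; cv2.imwrite('pics/w7c.png',cv2.resize(np.clip(q,0,255).astype(np.uint8),(800,533)))
c=cloud(z)
for u,v in [(316,241),(310,255),(303,241),(294,250),(340,250),(316,215)]: print(u,v,c[v,u].round(4))
q=load('s7')['p'][120:260,320:460,::-1]; cv2.imwrite('pics/s7c.png',cv2.resize(q,(600,600),interpolation=cv2.INTER_CUBIC))
E
```

```text
t 11.35 p [0.4777, -0.0647, 0.0105] F [-0.2, 0.3, 0.1] M [-0.37, -0.04, 0.04] op 0.252 q [-41.6, 48.9, 104.8, 36.7, 56.9, -64.5]
[[0.083, 0.995, 0.062], [0.783, -0.104, 0.614], [0.617, -0.002, -0.787]]
316 241 [ 0.4785 -0.0618  0.0091]
310 255 [ 0.4739 -0.0703  0.0088]
303 241 [ 0.4703 -0.0605  0.0075]
294 250 [ 0.4654 -0.072   0.0343]
340 250 [ 0.4903 -0.0746  0.0344]
316 215 [ 0.4804 -0.0437  0.0073]
```

View pics/w7c.png

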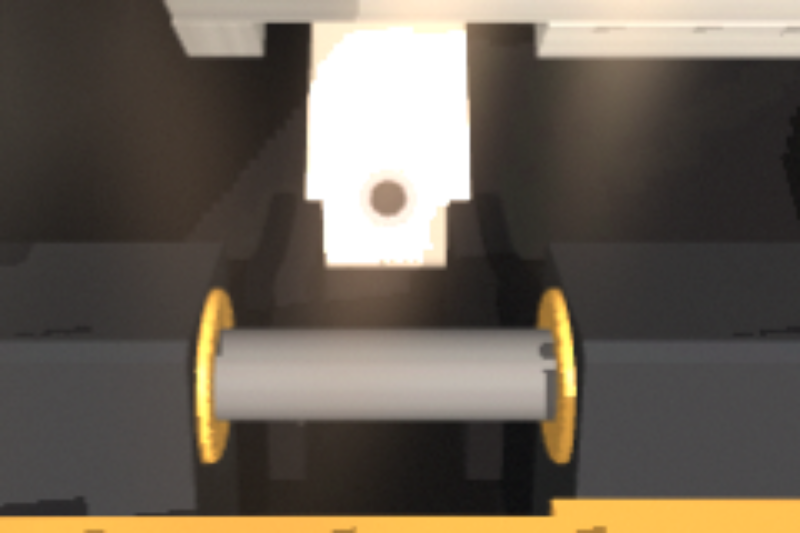

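View pics/s7c.png

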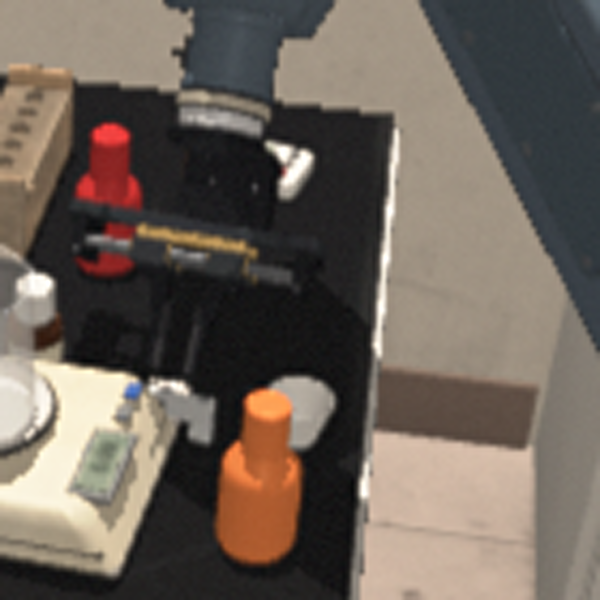

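```bash
python3 - <<'E'
from h import *
z=load('w7'); c=cloud(z); np.set_printoptions(suppress=True)
for u in (285,290,294,338,342,346):
    print(u,[(v,c[v,u].round(3).tolist()) for v in range(234,254,2)])
s=bot.read_state(); print(proj(z,s['position']+s['tcp_rot'][:,2]*.011),proj(z,s['position']+s['tcp_rot']@[0,.014,.011]))
E
```

```text
285 [(234, [0.458, -0.052, -0.001]), (236, [0.458, -0.054, -0.0]), (238, [0.46, -0.062, 0.025]), (240, [0.46, -0.064, 0.029]), (242, [0.461, -0.066, 0.031]), (244, [0.461, -0.068, 0.033]), (246, [0.461, -0.069, 0.034]), (248, [0.461, -0.071, 0.037]), (250, [0.461, -0.072, 0.038]), (252, [0.461, -0.074, 0.04])]
290 [(234, [0.462, -0.052, -0.001]), (236, [0.462, -0.054, -0.0]), (238, [0.462, -0.055, -0.0]), (240, [0.463, -0.064, 0.025]), (242, [0.463, -0.065, 0.026]), (244, [0.463, -0.067, 0.03]), (246, [0.463, -0.069, 0.032]), (248, [0.463, -0.07, 0.033]), (250, [0.463, -0.072, 0.035]), (252, [0.463, -0.073, 0.037])]
294 [(234, [0.465, -0.056, 0.008]), (236, [0.465, -0.057, 0.008]), (238, [0.465, -0.058, 0.009]), (240, [0.465, -0.064, 0.024]), (242, [0.465, -0.066, 0.027]), (244, [0.465, -0.067, 0.029]), (246, [0.465, -0.069, 0.031]), (248, [0.465, -0.071, 0.033]), (250, [0.465, -0.072, 0.034]), (252, [0.465, -0.074, 0.037])]
338 [(234, [0.493, -0.058, 0.008]), (236, [0.493, -0.06, 0.009]), (238, [0.493, -0.061, 0.008]), (240, [0.491, -0.066, 0.024]), (242, [0.491, -0.068, 0.026]), (2
[... 196 characters left out ...]
-0.058, -0.0]), (238, [0.496, -0.059, -0.0]), (240, [0.493, -0.066, 0.024]), (242, [0.493, -0.069, 0.027]), (244, [0.493, -0.07, 0.027]), (246, [0.492, -0.071, 0.03]), (248, [0.492, -0.073, 0.032]), (250, [0.491, -0.075, 0.035]), (252, [0.491, -0.076, 0.036])]
346 [(234, [0.499, -0.057, -0.0]), (236, [0.499, -0.058, -0.0]), (238, [0.496, -0.066, 0.026]), (240, [0.495, -0.068, 0.028]), (242, [0.495, -0.069, 0.03]), (244, [0.494, -0.071, 0.032]), (246, [0.494, -0.073, 0.034]), (248, [0.493, -0.074, 0.037]), (250, [0.493, -0.076, 0.039]), (252, [0.493, -0.077, 0.039])]
(np.float64(315.1579953729014), np.float64(238.17378488560072)) (np.float64(336.2356616589578), np.float64(238.16964586402597))
```

```bash
python3 - <<'E'
from h import *
np.set_printoptions(suppress=True)
# s4: pose at that time
p=np.array([.4711,-.1246,.1687]);R=np.array([[0.082,0.995,0.06],[0.782,-0.102,0.614],[0.617,-0.004,-0.787]])
for t in ['s4','w4']:
    z=load(t); c=cloud(z); l=(c-p)@R
    m=(z['d']>0)&(np.abs(l[...,0])<.04)&(np.abs(l[...,1])<.065)&(l[...,2]>-.08)&(l[...,2]<.05)
    q=l[m]; print(t,m.sum())
    for a in np.arange(-.08,.05,.01):
        k=q[(q[:,2]>=a)&(q[:,2]<a+.01)]
        if len(k): print(a.round(3),len(k),k.min(0).round(3),k.max(0).round(3), np.round(np.median(np.abs(k[:,1])),3))
E
```

```text
s4 229
-0.08 49 [-0.012 -0.056 -0.08 ] [ 0.02   0.054 -0.071] 0.042
-0.07 37 [-0.007 -0.043 -0.07 ] [ 0.014  0.041 -0.06 ] 0.036
-0.06 37 [-0.007 -0.041 -0.059] [ 0.016  0.039 -0.05 ] 0.033
-0.05 30 [-0.009 -0.039 -0.049] [ 0.016  0.038 -0.041] 0.032
-0.04 28 [-0.011 -0.037 -0.04 ] [ 0.015  0.036 -0.03 ] 0.031
-0.03 23 [-0.007 -0.035 -0.029] [ 0.016  0.036 -0.02 ] 0.032
-0.02 25 [-0.009 -0.036 -0.02 ] [ 0.017  0.033 -0.011] 0.029
w4 3710
-0.08 489 [-0.008 -0.033 -0.08 ] [ 0.012  0.031 -0.07 ] 0.031
-0.07 381 [-0.013 -0.032 -0.07 ] [ 0.005  0.031 -0.06 ] 0.031
-0.06 823 [-0.013 -0.04  -0.06 ] [ 0.01  0.04 -0.05] 0.03
-0.05 559 [-0.012 -0.039 -0.05 ] [ 0.01   0.039 -0.04 ] 0.031
-0.04 567 [-0.005 -0.037 -0.04 ] [ 0.01   0.036 -0.03 ] 0.029
-0.03 465 [-0.01  -0.036 -0.03 ] [ 0.01   0.035 -0.02 ] 0.028
-0.02 407 [-0.012 -0.035 -0.02 ] [ 0.01   0.035 -0.01 ] 0.027
-0.01 19 [-0.011 -0.034 -0.01 ] [ 0.009  0.034 -0.008] 0.028
```

```bash
python3 - <<'E'
from h import *
mv([.4794,-.0535,.0025],84.1,38)
E
```

```text
dp [4.0, 0.5, 13.2] turn [-0.05, -0.1, -0.12] rows>= 0.3
```

>>> jog_arm([
  {"dp":[0,0,0],"turn":[0,0,0],"grip":0.6},
  {"dp":[0,0,0],"turn":[0,0,0],"grip":0.6},
  {"dp":[0,0,0],"turn":[0,0,0],"grip":0.6},
  {"dp":[0,0,0],"turn":[0,0,0],"grip":0.6},
  {"dp":[4,0.5,3],"turn":[0,0,0],"grip":0.6},
  {"dp":[4,0.5,7],"turn":[0,0,0],"grip":0.6},
  {"dp":[4,0.5,10],"turn":[0,0,0],"grip":0.6},
  {"dp":[4,0.5,12],"turn":[0,0,0],"grip":0.6},
  {"dp":[4,0.5,13],"turn":[0,0,0],"grip":0.6},
  {"dp":[4,0.5,13],"turn":[0,0,0],"grip":0.6},
])

```text
time_s: 12.45
position: [0.4793, -0.0535, 0.0025]
tcp_rot: [[0.083, 0.995, 0.062], [0.782, -0.104, 0.614], [0.617, -0.002, -0.787]]
force: [0.4, 0.3, 0.4]
opening: 0.599
```

>>> jog_arm([
  {"dp":[-0.6,0,0.8],"turn":[0,0,0],"grip":0.6},
  {"dp":[-0.9,0,1.2],"turn":[0,0,0],"grip":0.6},
  {"dp":[-0.9,0,1.2],"turn":[0,0,0],"grip":0.6},
])

```text
time_s: 12.75
position: [0.4794, -0.0537, 0.0011]
tcp_rot: [[0.083, 0.995, 0.063], [0.783, -0.104, 0.614], [0.617, -0.002, -0.787]]
force: [-0.1, 0.4, -0.2]
opening: 0.602
```

>>> jog_arm([
  {"dp":[0,0,0],"turn":[0,0,0],"grip":0.25},
  {"dp":[0,0,0],"turn":[0,0,0],"grip":0.25},
  {"dp":[0,0,0],"turn":[0,0,0],"grip":0.25},
  {"dp":[0,0,0],"turn":[0,0,0],"grip":0.25},
  {"dp":[0,0,0],"turn":[0,0,0],"grip":0.25},
])

```text
time_s: 13.25
position: [0.4794, -0.0536, 0.0012]
tcp_rot: [[0.083, 0.995, 0.063], [0.783, -0.104, 0.614], [0.617, -0.002, -0.787]]
force: [-0.1, -0.1, 0.6]
opening: 0.341
```

```bash
python3 - <<'E'
from h import *
st();cap('wrist','w8')
z=load('w8')
q=z['p'][180:340,200:440,::-1].astype(float)*1.6; cv2.imwrite('pics/w8c.png',cv2.resize(np.clip(q,0,255).astype(np.uint8),(800,533)))
E
```

```text
t 13.25 p [0.4794, -0.0536, 0.0012] F [-0.1, -0.1, 0.6] M [-0.38, -0.07, -0.03] op 0.341 q [-40.6, 49.9, 105.4, 38.0, 55.4, -65.1]
[[0.083, 0.995, 0.063], [0.783, -0.104, 0.614], [0.617, -0.002, -0.787]]
```

View pics/w8c.png

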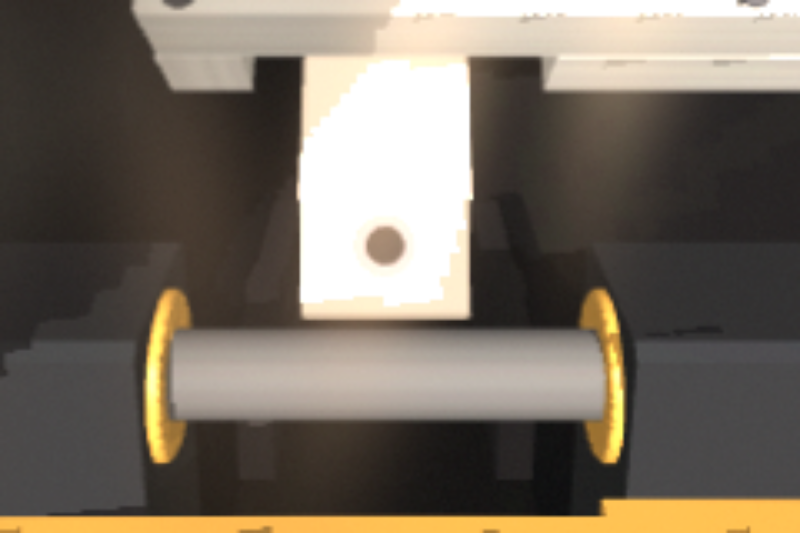

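>>> jog_arm([
  {"dp":[0,0,0],"turn":[0,0,0],"grip":0.25},
  {"dp":[0,0,0],"turn":[0,0,0],"grip":0.25},
  {"dp":[0,0,0],"turn":[0,0,0],"grip":0.25},
])

```text
time_s: 13.6
position: [0.4794, -0.0536, 0.0012]
tcp_rot: [[0.083, 0.995, 0.063], [0.783, -0.104, 0.614], [0.617, -0.002, -0.787]]
force: [0.3, 0.2, 0.0]
opening: 0.342
```

>>> jog_arm([
  {"dp":[-1.6,0,-1.2],"turn":[0,0,0],"grip":0.2},
  {"dp":[-3.1,0,-2.5],"turn":[0,0,0],"grip":0.2},
  {"dp":[-5.5,0,-4.3],"turn":[0,0,0],"grip":0.2},
  {"dp":[-7.9,0,-6.2],"turn":[0,0,0],"grip":0.2},
  {"dp":[-9.4,0,-7.4],"turn":[0,0,0],"grip":0.2},
  {"dp":[-11,0,-8.6],"turn":[0,0,0],"grip":0.2},
  {"dp":[-11,0,-8.6],"turn":[0,0,0],"grip":0.2},
])

```text
time_s: 14.3
position: [0.4769, -0.0666, 0.0013]
tcp_rot: [[0.083, 0.995, 0.061], [0.781, -0.103, 0.616], [0.619, -0.004, -0.786]]
force: [-0.3, 3.5, -1.6]
opening: 0.341
```

```bash
python3 - <<'E'
from h import *
st();cap('wrist','w9'); cap('side','s9')
q=load('s9')['p'][90:290,270:470,::-1]; cv2.imwrite('pics/s9c.png',cv2.resize(q,(600,600),interpolation=cv2.INTER_CUBIC))
E
```

```text
t 14.3 p [0.4769, -0.0666, 0.0013] F [-0.3, 3.5, -1.6] M [0.11, -0.05, 0.07] op 0.341 q [-41.8, 50.0, 104.6, 36.8, 56.4, -65.1]
[[0.083, 0.995, 0.061], [0.781, -0.103, 0.616], [0.619, -0.004, -0.786]]
```

View pics/w9.png

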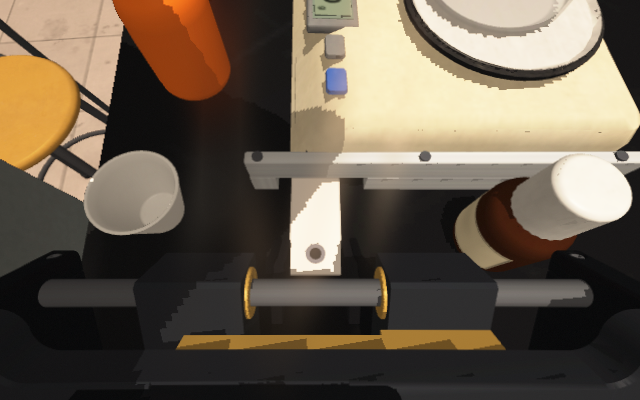

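View pics/s9c.png

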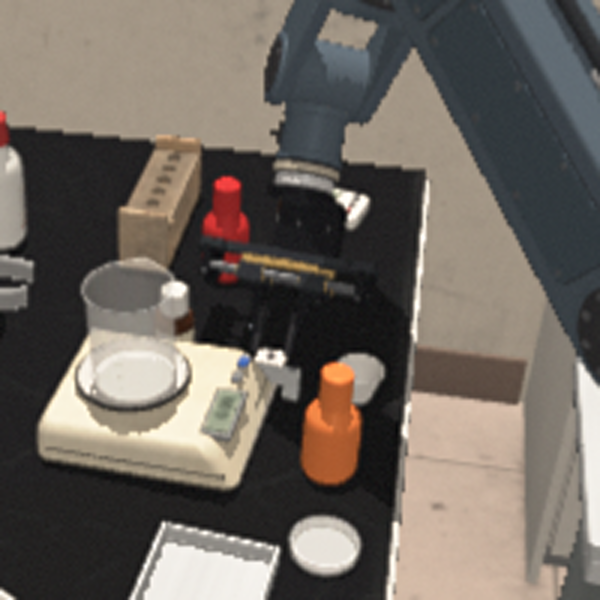

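```bash
python3 - <<'E'
from h import *
np.set_printoptions(suppress=True)
s=bot.read_state(); 
for t,p,R in [('s4',np.array([.4711,-.1246,.1687]),np.array([[0.082,0.995,0.06],[0.782,-0.102,0.614],[0.617,-0.004,-0.787]])),('s9',s['position'],s['tcp_rot'])]:
    z=load(t); c=cloud(z); l=(c-p)@R
    m=(z['d']>0)&(np.abs(l[...,0])<.12)&(np.abs(l[...,1])<.12)&(l[...,2]>-.3)&(l[...,2]<-.06)&(c[...,2]>.03)
    q=l[m]
    for a in np.arange(-.26,-.06,.02):
        k=q[(q[:,2]>=a)&(q[:,2]<a+.02)]
        if len(k): print(t,a.round(3),len(k),k.min(0).round(3)[:2],k.max(0).round(3)[:2])
E
```

```text
s4 -0.26 164 [-0.005 -0.034] [0.038 0.046]
s4 -0.24 140 [-0.005 -0.036] [0.039 0.035]
s4 -0.22 153 [-0.007 -0.035] [0.04  0.034]
s4 -0.2 141 [-0.025 -0.051] [0.04  0.036]
s4 -0.18 180 [-0.026 -0.051] [0.045 0.018]
s4 -0.16 151 [-0.018 -0.051] [0.03  0.017]
s4 -0.14 212 [-0.017 -0.096] [0.043 0.093]
s4 -0.12 393 [-0.041 -0.096] [0.044 0.093]
s4 -0.1 408 [-0.033 -0.088] [0.044 0.086]
s4 -0.08 86 [-0.012 -0.056] [0.02  0.054]
s9 -0.26 148 [-0.009 -0.034] [0.041 0.047]
s9 -0.24 134 [-0.001 -0.036] [0.038 0.037]
s9 -0.22 138 [-0.058 -0.036] [0.041 0.094]
s9 -0.2 177 [-0.059 -0.05 ] [0.043 0.109]
s9 -0.18 220 [-0.083 -0.051] [0.044 0.113]
s9 -0.16 228 [-0.094 -0.051] [0.033 0.119]
s9 -0.14 230 [-0.092 -0.096] [0.042 0.119]
s9 -0.12 332 [-0.097 -0.095] [0.044 0.094]
s9 -0.1 291 [-0.04  -0.088] [0.046 0.086]
s9 -0.08 74 [-0.013 -0.044] [0.058 0.105]
```

>>> jog_arm([
  {"dp":[-1.6,0,-1.2],"turn":[0,0,0],"grip":0.2},
  {"dp":[-3.9,0,-3.1],"turn":[0,0,0],"grip":0.2},
  {"dp":[-6.3,0,-4.9],"turn":[0,0,0],"grip":0.2},
  {"dp":[-8.7,0,-6.8],"turn":[0,0,0],"grip":0.2},
  {"dp":[-10.2,0,-8],"turn":[0,0,0],"grip":0.2},
  {"dp":[-10.2,0,-8],"turn":[0,0,0],"grip":0.2},
  {"dp":[-10.2,0,-8],"turn":[0,0,0],"grip":0.2},
])

```text
time_s: 15.1
position: [0.4762, -0.08, 0.0012]
tcp_rot: [[0.083, 0.995, 0.062], [0.782, -0.104, 0.615], [0.618, -0.003, -0.786]]
force: [-0.3, 5.9, -1.9]
opening: 0.341
```

```bash
python3 - <<'E'
from h import *
st();cap('wrist','w10')
E
```

```text
t 15.1 p [0.4762, -0.08, 0.0012] F [-0.3, 5.9, -1.9] M [0.27, -0.1, 0.05] op 0.341 q [-43.0, 50.1, 103.8, 35.8, 57.2, -65.1]
[[0.083, 0.995, 0.062], [0.782, -0.104, 0.615], [0.618, -0.003, -0.786]]
```

View pics/w10.png

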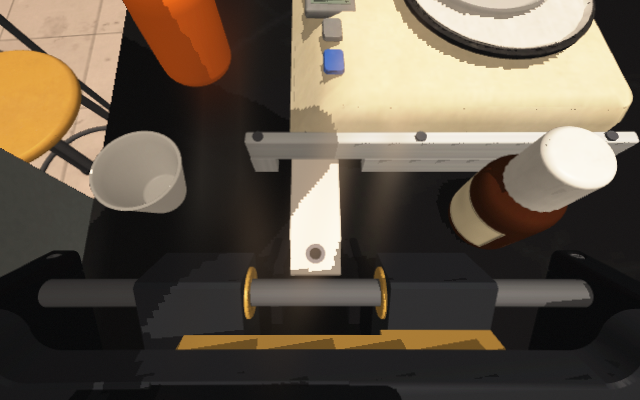

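```bash
python3 - <<'E'
from h import *
mv([.4768,-.078,.10],84.1,0)
z=load('w10')
for n,u,v in [('tipL',290.5,272),('tipR',341,276),('hole',316,254),('upL',290,172),('upR',337,172)]: print(n,op(z,u,v,.008).round(4))
E
```

```text
dp [62.6, 0.1, -76.4] turn [-0.14, -38.17, -0.09] rows>= 4.4
tipL [ 0.46   -0.0961]
tipR [ 0.4891 -0.1015]
hole [ 0.476  -0.0871]
upL [ 0.4645 -0.0304]
upR [ 0.4957 -0.0337]
```

>>> jog_arm([
  {"dp":[0,0,0],"turn":[0,0,0],"grip":0.6},
  {"dp":[0,0,0],"turn":[0,0,0],"grip":0.6},
  {"dp":[0,0,0],"turn":[0,0,0],"grip":0.6},
  {"dp":[0,0,-20],"turn":[0,0,0],"grip":0.6},
  {"dp":[0,0,-50],"turn":[0,0,0],"grip":0.6},
  {"dp":[20,0,-76],"turn":[0,-15,0],"grip":0.6},
  {"dp":[62,0,-76],"turn":[-0.1,-38,0],"grip":0.6},
  {"dp":[62,0,-76],"turn":[-0.1,-38,0],"grip":0.6},
  {"dp":[62,0,-76],"turn":[-0.1,-38,0],"grip":0.6},
  {"dp":[62,0,-76],"turn":[-0.1,-38,0],"grip":0.6},
])

```text
time_s: 16.15
position: [0.4779, -0.0774, 0.1011]
tcp_rot: [[0.101, 0.995, 0.004], [0.995, -0.101, -0.004], [-0.003, 0.004, -1.0]]
force: [0.4, 0.3, -0.1]
opening: 0.599
```

```bash
python3 - <<'E'
from h import *
st();cap('wrist','w11')
z=load('w11'); q=z['p'][0:300,170:570,::-1]; cv2.imwrite('pics/w11c.png',cv2.resize(q,(800,600),interpolation=cv2.INTER_CUBIC))
mv([.4768,-.078,-.004],84.1,0)
E
```

```text
t 16.15 p [0.4779, -0.0774, 0.1011] F [0.4, 0.3, -0.1] M [-0.07, -0.06, 0.01] op 0.599 q [-22.4, 29.8, 108.2, -0.2, 41.7, -16.4]
[[0.101, 0.995, 0.004], [0.995, -0.101, -0.004], [-0.003, 0.004, -1.0]]
dp [-1.4, -0.8, 104.7] turn [0.16, 0.16, 0.13] rows>= 2.1
```

View pics/w11c.png

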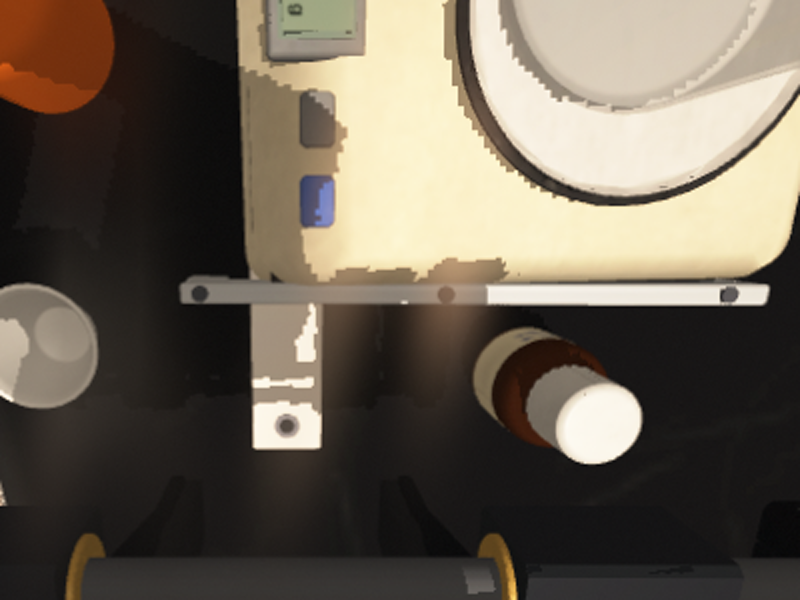

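>>> jog_arm([
  {"dp":[-1.4,-0.8,30],"turn":[0.1,0.1,0.1],"grip":0.6},
  {"dp":[-1.4,-0.8,60],"turn":[0.1,0.1,0.1],"grip":0.6},
  {"dp":[-1.4,-0.8,85],"turn":[0.1,0.1,0.1],"grip":0.6},
  {"dp":[-1.4,-0.8,98],"turn":[0.1,0.1,0.1],"grip":0.6},
  {"dp":[-1.4,-0.8,104],"turn":[0.1,0.1,0.1],"grip":0.6},
  {"dp":[-1.4,-0.8,105],"turn":[0.1,0.1,0.1],"grip":0.6},
  {"dp":[-1.4,-0.8,105],"turn":[0.1,0.1,0.1],"grip":0.6},
])

```text
time_s: 16.9
position: [0.4765, -0.0803, -0.0055]
tcp_rot: [[0.107, 0.994, -0.001], [0.994, -0.107, 0.003], [0.003, -0.001, -1.0]]
force: [0.3, -0.4, 0.4]
opening: 0.599
```

```bash
python3 - <<'E'
from h import *
st();z=load('w11');print(op(z,313.3,212.2,.008))
E
```

```text
t 16.9 p [0.4765, -0.0803, -0.0055] F [0.3, -0.4, 0.4] M [0.01, -0.12, 0.01] op 0.599 q [-23.0, 42.1, 110.8, 0.4, 27.2, -17.1]
[[0.107, 0.994, -0.001], [0.994, -0.107, 0.003], [0.003, -0.001, -1.0]]
[ 0.47560738 -0.08634192]
```

>>> jog_arm([
  {"dp":[0,0,1.2],"turn":[0,0,0],"grip":0.6},
  {"dp":[0,0,2.2],"turn":[0,0,0],"grip":0.6},
  {"dp":[0,0,2.2],"turn":[0,0,0],"grip":0.2},
  {"dp":[0,0,2.2],"turn":[0,0,0],"grip":0.2},
  {"dp":[0,0,2.2],"turn":[0,0,0],"grip":0.2},
  {"dp":[0,0,2.2],"turn":[0,0,0],"grip":0.2},
  {"dp":[0,0,2.2],"turn":[0,0,0],"grip":0.2},
  {"dp":[0,0,2.2],"turn":[0,0,0],"grip":0.2},
])

```text
time_s: 17.7
position: [0.4761, -0.0796, -0.0079]
tcp_rot: [[0.106, 0.994, -0.002], [0.994, -0.106, 0.004], [0.003, -0.002, -1.0]]
force: [0.0, 0.4, 1.3]
opening: 0.357
```

>>> jog_arm([
  {"dp":[-3,0,0],"turn":[0,0,0],"grip":0.2},
  {"dp":[-9,0,0],"turn":[0,0,0],"grip":0.2},
  {"dp":[-17,0,0],"turn":[0,0,0],"grip":0.2},
  {"dp":[-26,0,0],"turn":[0,0,0],"grip":0.2},
  {"dp":[-35,0,0],"turn":[0,0,0],"grip":0.2},
  {"dp":[-44,0,0],"turn":[0,0,0],"grip":0.2},
  {"dp":[-53,0,0],"turn":[0,0,0],"grip":0.2},
  {"dp":[-61,0,0],"turn":[0,0,0],"grip":0.2},
  {"dp":[-67,0,0],"turn":[0,0,0],"grip":0.2},
  {"dp":[-70,0,0],"turn":[0,0,0],"grip":0.2},
])

```text
time_s: 18.7
position: [0.4659, -0.1454, -0.0079]
tcp_rot: [[0.108, 0.994, -0.007], [0.994, -0.108, 0.01], [0.009, -0.008, -1.0]]
force: [1.8, 13.6, 9.5]
opening: 0.362
```

```bash
python3 - <<'E'
from h import *
st();cap('wrist','w12')
E
```

```text
t 18.7 p [0.4659, -0.1454, -0.0079] F [1.8, 13.6, 9.5] M [2.41, -0.54, 0.01] op 0.362 q [-30.7, 42.5, 109.8, 0.6, 28.3, -25.0]
[[0.108, 0.994, -0.007], [0.994, -0.108, 0.01], [0.009, -0.008, -1.0]]
```

View pics/w12.png

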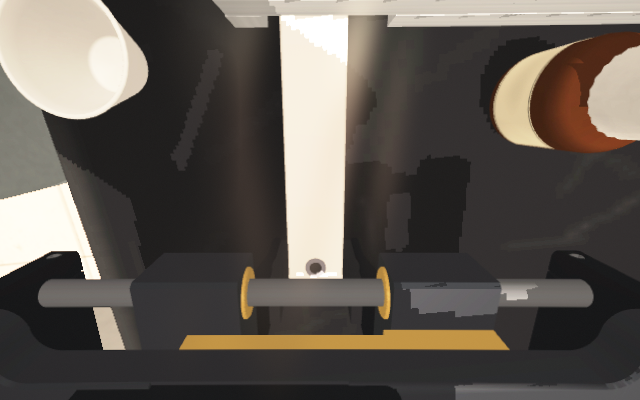

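```bash
python3 - <<'E'
from h import *
z=load('w12');print(op(z,315.5,267,.008),op(z,282,30,.008),op(z,348,30,.008)); st()
p=z['p'][0:60,180:420,::-1]; cv2.imwrite('pics/w12c.png',cv2.resize(p,(800,200)))
E
```

```text
[ 0.46553267 -0.15197368] [ 0.46325546 -0.02866462] [ 0.493739   -0.03205206]
t 18.75 p [0.4659, -0.1457, -0.0079] F [0.2, 11.5, 8.3] M [2.04, -0.23, 0.1] op 0.362 q [-30.7, 42.5, 109.8, 0.6, 28.3, -25.0]
[[0.108, 0.994, -0.007], [0.994, -0.108, 0.01], [0.009, -0.008, -1.0]]
```

>>> jog_arm([
  {"dp":[0,0,-1],"turn":[0,0,0],"grip":0.6},
  {"dp":[0,0,-1],"turn":[0,0,0],"grip":0.6},
  {"dp":[0,0,-1],"turn":[0,0,0],"grip":0.6},
  {"dp":[0,0,-5],"turn":[0,0,0],"grip":0.6},
  {"dp":[0,0,-8],"turn":[0,0,0],"grip":0.6},
  {"dp":[0,0,-8],"turn":[0,0,0],"grip":0.6},
])

```text
time_s: 19.35
position: [0.4689, -0.1496, 0.0002]
tcp_rot: [[0.106, 0.994, -0.001], [0.994, -0.106, 0.003], [0.003, -0.001, -1.0]]
force: [0.9, 0.6, -0.1]
opening: 0.593
```

```bash
python3 - <<'E'
from h import *
st(); mv([.4735,-.080,-.001],84.0); mv([.4735,-.080,-.0072],84.0)
E
```

```text
t 19.35 p [0.4689, -0.1496, 0.0002] F [0.9, 0.6, -0.1] M [-0.05, -0.1, -0.03] op 0.593 q [-30.8, 41.6, 109.5, 0.3, 29.1, -24.9]
[[0.106, 0.994, -0.001], [0.994, -0.106, 0.003], [0.003, -0.001, -1.0]]
dp [69.7, -2.8, 1.4] turn [-0.07, -0.17, -0.1] rows>= 1.4
dp [69.7, -2.8, 7.6] turn [-0.07, -0.17, -0.1] rows>= 1.4
```

>>> jog_arm([
  {"dp":[25,-2.5,0],"turn":[0,0,0],"grip":0.6},
  {"dp":[55,-2.8,0],"turn":[0,-0.2,0],"grip":0.6},
  {"dp":[70,-2.8,0],"turn":[0,-0.2,0],"grip":0.6},
  {"dp":[70,-2.8,4],"turn":[0,-0.2,0],"grip":0.6},
  {"dp":[70,-2.8,6.8],"turn":[0,-0.2,0],"grip":0.6},
  {"dp":[70,-2.8,6.8],"turn":[0,-0.2,0],"grip":0.6},
])

```text
time_s: 19.95
position: [0.4734, -0.0802, -0.0072]
tcp_rot: [[0.107, 0.994, -0.002], [0.994, -0.107, 0.0], [-0.0, -0.002, -1.0]]
force: [0.7, 0.3, -0.4]
opening: 0.599
```

>>> jog_arm([
  {"dp":[0,0,0],"turn":[0,0,0],"grip":0.2},
  {"dp":[0,0,0],"turn":[0,0,0],"grip":0.2},
  {"dp":[0,0,0],"turn":[0,0,0],"grip":0.2},
  {"dp":[0,0,0],"turn":[0,0,0],"grip":0.2},
  {"dp":[0,0,0],"turn":[0,0,0],"grip":0.2},
  {"dp":[0,0,0],"turn":[0,0,0],"grip":0.2},
])

```text
time_s: 20.55
position: [0.4731, -0.0797, -0.0068]
tcp_rot: [[0.106, 0.994, -0.002], [0.994, -0.106, -0.0], [-0.0, -0.002, -1.0]]
force: [-2.0, -2.8, 0.7]
opening: 0.358
```

```bash
python3 - <<'E'
from h import *
st();cap('wrist','w13')
E
```

```text
t 20.55 p [0.4731, -0.0797, -0.0068] F [-2.0, -2.8, 0.7] M [-0.58, 0.13, -0.02] op 0.358 q [-22.9, 42.1, 111.3, -0.1, 26.7, -16.7]
[[0.106, 0.994, -0.002], [0.994, -0.106, -0.0], [-0.0, -0.002, -1.0]]
```

View pics/w13.png

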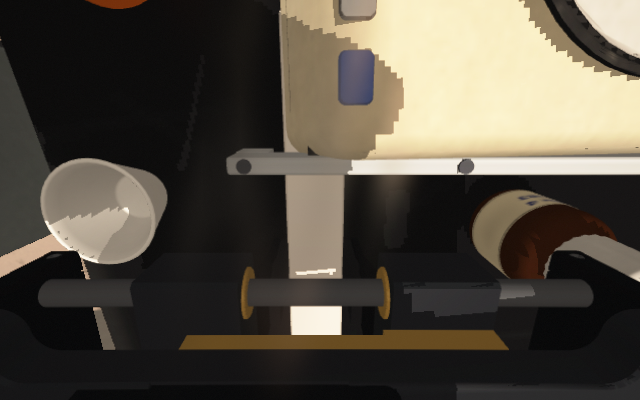

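>>> jog_arm([
  {"dp":[-3,0,0],"turn":[0,0,0],"grip":0.2},
  {"dp":[-9,0,0],"turn":[0,0,0],"grip":0.2},
  {"dp":[-17,0,0],"turn":[0,0,0],"grip":0.2},
  {"dp":[-26,0,-0.5],"turn":[0,0,0],"grip":0.2},
  {"dp":[-35,0,-0.5],"turn":[0,0,0],"grip":0.2},
  {"dp":[-44,0,-0.5],"turn":[0,0,0],"grip":0.2},
  {"dp":[-53,0,-0.5],"turn":[0,0,0],"grip":0.2},
  {"dp":[-62,0,-0.5],"turn":[0,0,0],"grip":0.2},
  {"dp":[-70,0,-0.5],"turn":[0,0,0],"grip":0.2},
  {"dp":[-76,0,-0.5],"turn":[0,0,0],"grip":0.2},
])

```text
time_s: 21.6
position: [0.4659, -0.1566, -0.0061]
tcp_rot: [[0.107, 0.994, -0.0], [0.994, -0.107, -0.001], [-0.001, -0.0, -1.0]]
force: [-0.2, -0.1, -1.0]
opening: 0.36
```

```bash
python3 - <<'E'
from h import *
st();cap('wrist','w14');cap('side','s14')
q=load('s14')['p'][90:290,270:470,::-1]; cv2.imwrite('pics/s14c.png',cv2.resize(q,(600,600),interpolation=cv2.INTER_CUBIC))
E
```

```text
t 21.6 p [0.4659, -0.1566, -0.0061] F [-0.2, -0.1, -1.0] M [-0.05, -0.06, -0.04] op 0.36 q [-31.6, 42.3, 109.7, -0.2, 27.9, -25.3]
[[0.107, 0.994, -0.0], [0.994, -0.107, -0.001], [-0.001, -0.0, -1.0]]
```

View pics/w14.png

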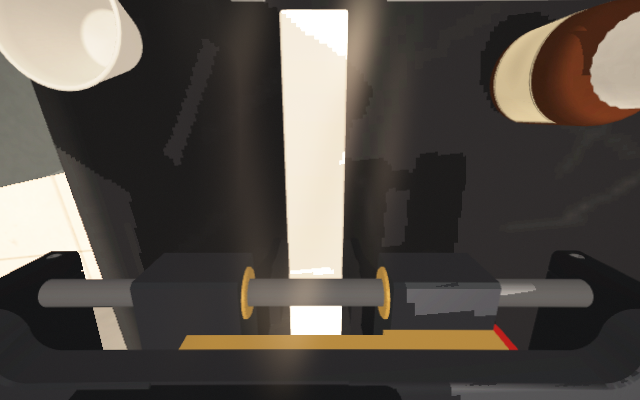

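View pics/s14c.png

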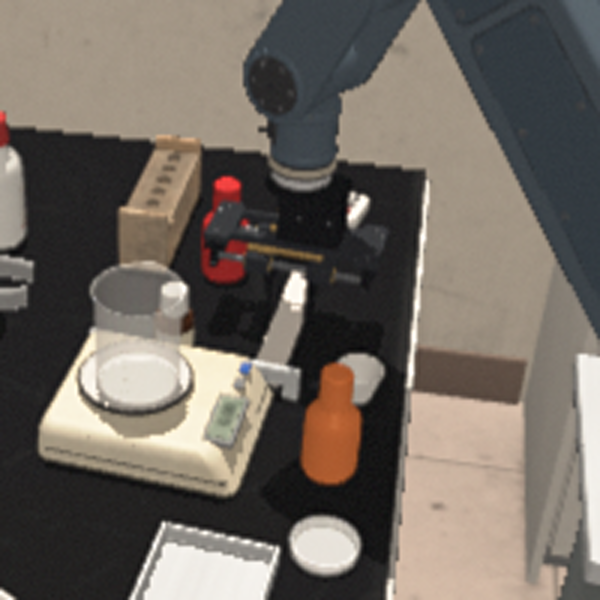

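```bash
python3 - <<'E'
from h import *
z=load('w14');a=op(z,280.5,10,.008);b=op(z,349,11,.008);s=bot.read_state();print(a,b,(s['tcp_rot'].T@(np.append((a+b)/2,.008)-s['position'])).round(4), np.degrees(np.arctan2((b-a)[1],(b-a)[0])))
z=load('top0'); q=z['p'][190:260,140:255,::-1]; cv2.imwrite('pics/tray.png',cv2.resize(q,(805,490),interpolation=cv2.INTER_CUBIC))
E
```

```text
[ 0.46330689 -0.03150693] [ 0.49446684 -0.03525567] [ 0.1239 -0.0003 -0.0143] -6.860071801354731
```

View pics/tray.png

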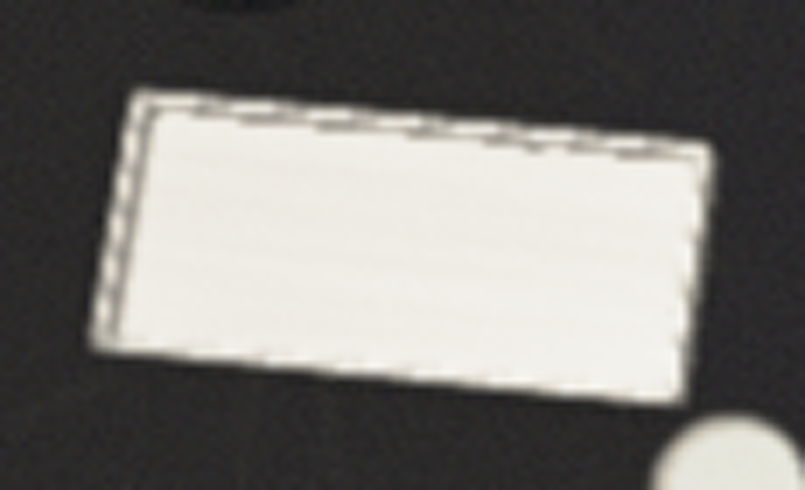

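>>> jog_arm([
  {"dp":[0,0,-5],"turn":[0,0,0],"grip":0.2},
  {"dp":[0,0,-15],"turn":[0,0,0],"grip":0.2},
  {"dp":[0,0,-35],"turn":[0,0,0],"grip":0.2},
  {"dp":[0,0,-60],"turn":[0,0,0],"grip":0.2},
  {"dp":[0,0,-90],"turn":[0,0,0],"grip":0.2},
  {"dp":[0,0,-120],"turn":[0,0,0],"grip":0.2},
  {"dp":[0,0,-150],"turn":[0,0,0],"grip":0.2},
  {"dp":[0,0,-180],"turn":[0,0,0],"grip":0.2},
  {"dp":[0,0,-205],"turn":[0,0,0],"grip":0.2},
  {"dp":[0,0,-220],"turn":[0,0,0],"grip":0.2},
])

```text
time_s: 22.7
position: [0.466, -0.1548, 0.2167]
tcp_rot: [[0.105, 0.994, 0.001], [0.994, -0.105, -0.002], [-0.002, 0.001, -1.0]]
force: [0.0, -0.5, -0.9]
opening: 0.359
```

```bash
python3 - <<'E'
from h import *
z=load('top0')
P=np.array([op(z,(u+.5)/7-.5+140,(v+.5)/7-.5+190,.022) for u,v in [(133,90),(716,142),(687,405),(90,350)]]);print(P.round(4),P.mean(0))
print([np.linalg.norm(P[i]-P[i-1]).round(4) for i in range(4)])
ya=(P[0]+P[3]-P[1]-P[2]);ang=np.degrees(np.arctan2(ya[1],ya[0]));print(ang)
c=P.mean(0); d=np.array([np.cos(np.radians(ang)),np.sin(np.radians(ang))]); t=c-.0195*d; print('tcp',t)
mv([*t,.2167],ang)
st();cap('wrist','w15');cap('side','s15')
E
```

```text
[[0.5625 0.4621]
 [0.54   0.2082]
 [0.4272 0.2164]
 [0.4498 0.4721]] [0.49488655 0.33967916]
[np.float64(0.1131), np.float64(0.2549), np.float64(0.1131), np.float64(0.2567)]
84.94996926451806
tcp [0.49317006 0.32025486]
dp [475.3, -23.0, -0.8] turn [0.08, 0.1, -1.0] rows>= 9.5
t 22.7 p [0.466, -0.1548, 0.2167] F [0.0, -0.5, -0.9] M [-0.06, -0.07, -0.01] op 0.359 q [-31.4, 19.6, 100.7, -0.1, 59.6, -25.3]
[[0.105, 0.994, 0.001], [0.994, -0.105, -0.002], [-0.002, 0.001, -1.0]]
```

View pics/s15.png

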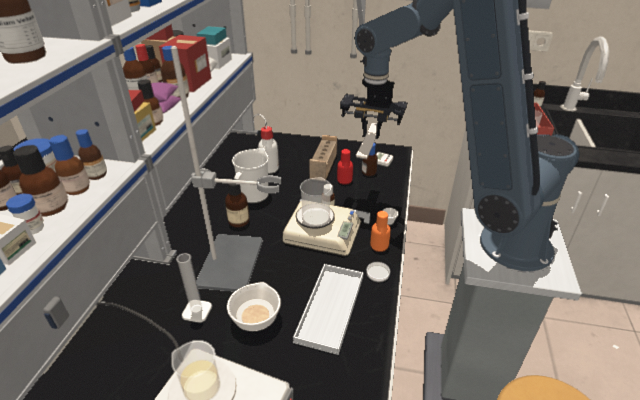

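View pics/w15.png

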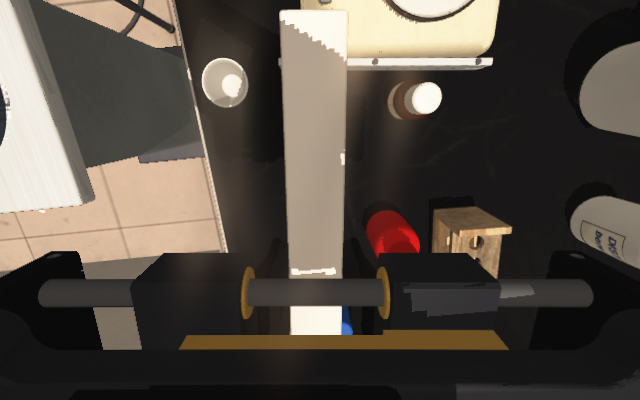

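>>> jog_arm([
  {"dp":[10,-0.5,0],"turn":[0,0,0],"grip":0.2},
  {"dp":[35,-1.5,0],"turn":[0,0,0],"grip":0.2},
  {"dp":[75,-3.5,0],"turn":[0,0,0],"grip":0.2},
  {"dp":[120,-6,0],"turn":[0,0,0],"grip":0.2},
  {"dp":[165,-8,0],"turn":[0,0,0],"grip":0.2},
  {"dp":[210,-10,0],"turn":[0,0,0],"grip":0.2},
  {"dp":[255,-12,0],"turn":[0,0,0],"grip":0.2},
  {"dp":[295,-14,0],"turn":[0,0,-0.5],"grip":0.2},
  {"dp":[335,-16,0],"turn":[0,0,-1],"grip":0.2},
  {"dp":[370,-18,0],"turn":[0,0,-1],"grip":0.2},
])

```text
time_s: 23.8
position: [0.4849, 0.2173, 0.2121]
tcp_rot: [[0.087, 0.996, -0.006], [0.996, -0.087, -0.0], [-0.001, -0.006, -1.0]]
force: [1.2, -1.3, -0.8]
opening: 0.359
```

>>> jog_arm([
  {"dp":[35,-2,0],"turn":[0,0,0],"grip":0.2},
  {"dp":[65,-3,0],"turn":[0,0,0],"grip":0.2},
  {"dp":[90,-4,0],"turn":[0,0,0],"grip":0.2},
  {"dp":[103,-5,0],"turn":[0,0,0],"grip":0.2},
  {"dp":[105,-5,0],"turn":[0,0,0],"grip":0.2},
  {"dp":[105,-5,0],"turn":[0,0,0],"grip":0.2},
])

```text
time_s: 24.4
position: [0.4904, 0.3194, 0.2129]
tcp_rot: [[0.088, 0.996, -0.004], [0.996, -0.088, -0.001], [-0.002, -0.004, -1.0]]
force: [0.6, -0.7, -0.8]
opening: 0.359
```

```bash
python3 - <<'E'
from h import *
st();cap('wrist','w16');cap('top','t16')
mv([.493,.320,.05],85)
E
```

```text
t 24.4 p [0.4904, 0.3194, 0.2129] F [0.6, -0.7, -0.8] M [-0.08, -0.07, -0.02] op 0.359 q [22.1, 27.2, 87.7, 0.0, 65.3, 27.2]
[[0.088, 0.996, -0.004], [0.996, -0.088, -0.001], [-0.002, -0.004, -1.0]]
dp [1.7, 2.5, 163.3] turn [-0.19, 0.06, -0.15] rows>= 3.3
```

View pics/w16.png

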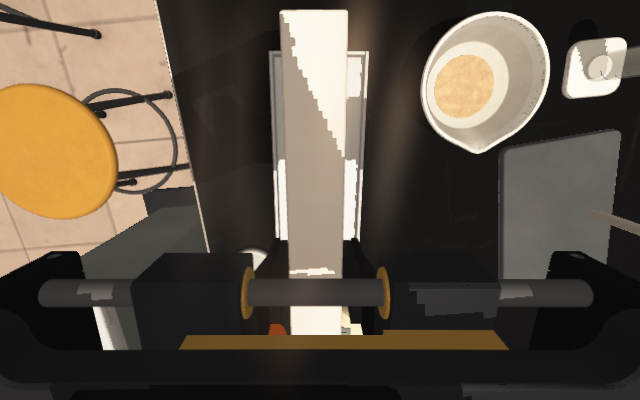

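View pics/t16.png

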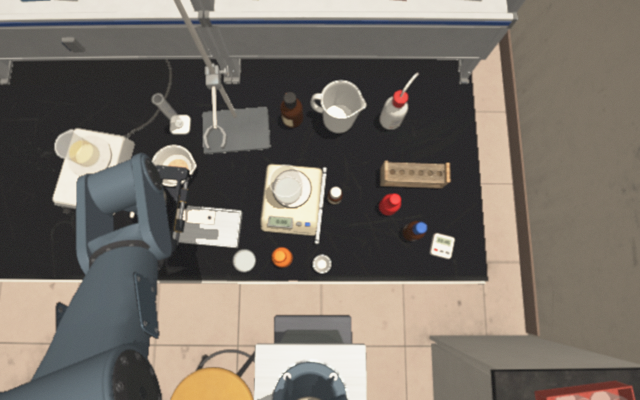

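>>> jog_arm([
  {"dp":[1.7,2.5,20],"turn":[0,0,0],"grip":0.2},
  {"dp":[1.7,2.5,55],"turn":[0,0,0],"grip":0.2},
  {"dp":[1.7,2.5,95],"turn":[0,0,0],"grip":0.2},
  {"dp":[1.7,2.5,130],"turn":[0,0,0],"grip":0.2},
  {"dp":[1.7,2.5,160],"turn":[0,0,0],"grip":0.2},
  {"dp":[1.7,2.5,180],"turn":[0,0,0],"grip":0.2},
  {"dp":[1.7,2.5,190],"turn":[0,0,0],"grip":0.2},
  {"dp":[1.7,2.5,193],"turn":[0,0,0],"grip":0.2},
  {"dp":[1.7,2.5,193],"turn":[0,0,0],"grip":0.2},
])

```text
time_s: 25.4
position: [0.4941, 0.3211, 0.0212]
tcp_rot: [[0.09, 0.996, -0.001], [0.996, -0.09, 0.0], [0.0, -0.002, -1.0]]
force: [0.9, 0.2, -0.8]
opening: 0.358
```

```bash
python3 - <<'E'
from h import *
st();cap('wrist','w17')
E
```

```text
t 25.4 p [0.4941, 0.3211, 0.0212] F [0.9, 0.2, -0.8] M [-0.06, -0.1, 0.0] op 0.358 q [22.1, 43.0, 94.9, 0.1, 42.1, 27.2]
[[0.09, 0.996, -0.001], [0.996, -0.09, 0.0], [0.0, -0.002, -1.0]]
```

View pics/w17.png

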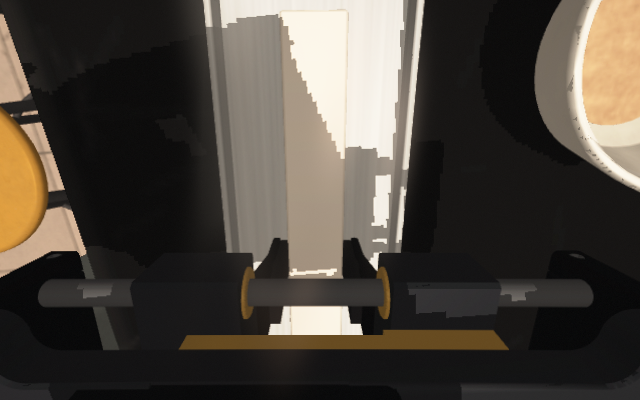

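>>> jog_arm([
  {"dp":[0,0,8],"turn":[0,0,0],"grip":0.2},
  {"dp":[0,0,16],"turn":[0,0,0],"grip":0.2},
  {"dp":[0,0,20],"turn":[0,0,0],"grip":0.2},
  {"dp":[0,0,22],"turn":[0,0,0],"grip":0.2},
  {"dp":[0,0,22],"turn":[0,0,0],"grip":0.2},
])

```text
time_s: 25.95
position: [0.4932, 0.3214, -0.0017]
tcp_rot: [[0.089, 0.996, -0.003], [0.996, -0.089, -0.0], [-0.0, -0.003, -1.0]]
force: [-0.4, -0.5, -0.7]
opening: 0.356
```

>>> jog_arm([
  {"dp":[0,0,1],"turn":[0,0,0],"grip":0.2},
  {"dp":[0,0,1.5],"turn":[0,0,0],"grip":0.2},
  {"dp":[0,0,1.5],"turn":[0,0,0],"grip":0.2},
])

```text
time_s: 26.25
position: [0.4936, 0.3215, -0.0026]
tcp_rot: [[0.089, 0.996, -0.002], [0.996, -0.089, 0.0], [0.0, -0.002, -1.0]]
force: [0.2, -0.3, -0.8]
opening: 0.36
```

>>> jog_arm([
  {"dp":[0,0,1],"turn":[0,0,0],"grip":0.2},
  {"dp":[0,0,1],"turn":[0,0,0],"grip":0.2},
  {"dp":[0,0,1],"turn":[0,0,0],"grip":0.2},
])

```text
time_s: 26.55
position: [0.4936, 0.3215, -0.0028]
tcp_rot: [[0.089, 0.996, -0.002], [0.996, -0.089, 0.0], [0.0, -0.002, -1.0]]
force: [-0.6, 0.1, 5.1]
opening: 0.358
```

Contact with the tray floor. Release to a limited opening, then rise.

>>> jog_arm([
  {"dp":[0,0,0],"turn":[0,0,0],"grip":0.55},
  {"dp":[0,0,0],"turn":[0,0,0],"grip":0.55},
  {"dp":[0,0,0],"turn":[0,0,0],"grip":0.55},
  {"dp":[0,0,0],"turn":[0,0,0],"grip":0.55},
  {"dp":[0,0,-10],"turn":[0,0,0],"grip":0.55},
  {"dp":[0,0,-40],"turn":[0,0,0],"grip":0.55},
  {"dp":[0,0,-80],"turn":[0,0,0],"grip":0.55},
  {"dp":[0,0,-125],"turn":[0,0,0],"grip":0.55},
  {"dp":[0,0,-170],"turn":[0,0,0],"grip":0.55},
  {"dp":[0,0,-210],"turn":[0,0,0],"grip":0.55},
])

```text
time_s: 27.55
position: [0.494, 0.3214, 0.2093]
tcp_rot: [[0.089, 0.996, -0.0], [0.996, -0.089, 0.001], [0.001, -0.0, -1.0]]
force: [0.4, 0.9, 0.4]
opening: 0.551
```

>>> jog_arm([
  {"dp":[0,0,-10],"turn":[0,0,0],"grip":0.6},
  {"dp":[0,0,-30],"turn":[0,0,0],"grip":0.6},
  {"dp":[0,0,-30],"turn":[0,0,0],"grip":0.6},
  {"dp":[0,0,-30],"turn":[0,0,0],"grip":0.6},
])

```text
time_s: 27.95
position: [0.4935, 0.3211, 0.2357]
tcp_rot: [[0.089, 0.996, -0.003], [0.996, -0.089, -0.0], [-0.0, -0.003, -1.0]]
force: [-0.4, 0.0, -0.4]
opening: 0.599
```

```bash
python3 - <<'E'
from h import *
st();cap('wrist','w18');cap('top','t18');cap('side','s18')
z=load('t18'); 
a=load('top0')['p'][140:290,230:470,::-1];b=z['p'][140:290,230:470,::-1]
cv2.imwrite('pics/cmp.png',cv2.resize(np.vstack([a,b]),(480*5//3,500*6//5),interpolation=cv2.INTER_CUBIC))
q=load('s18')['p'][130:360,270:450,::-1]; cv2.imwrite('pics/s18c.png',cv2.resize(q,(470,600),interpolation=cv2.INTER_CUBIC))
E
```

```text
t 27.95 p [0.4935, 0.3211, 0.2357] F [-0.4, 0.0, -0.4] M [-0.02, -0.05, 0.02] op 0.599 q [22.2, 26.0, 85.8, 0.1, 68.3, 27.2]
[[0.089, 0.996, -0.003], [0.996, -0.089, -0.0], [-0.0, -0.003, -1.0]]
```

View pics/w18.png

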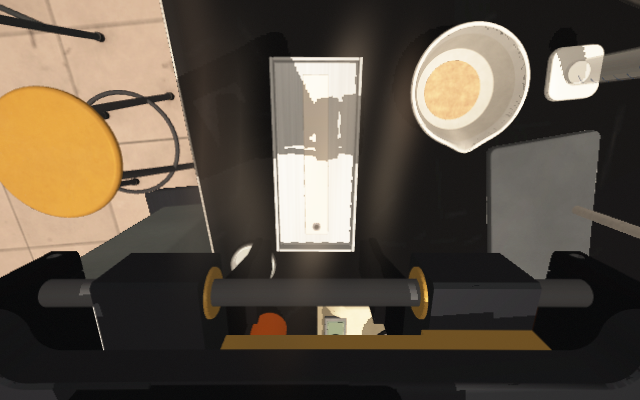

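View pics/cmp.png

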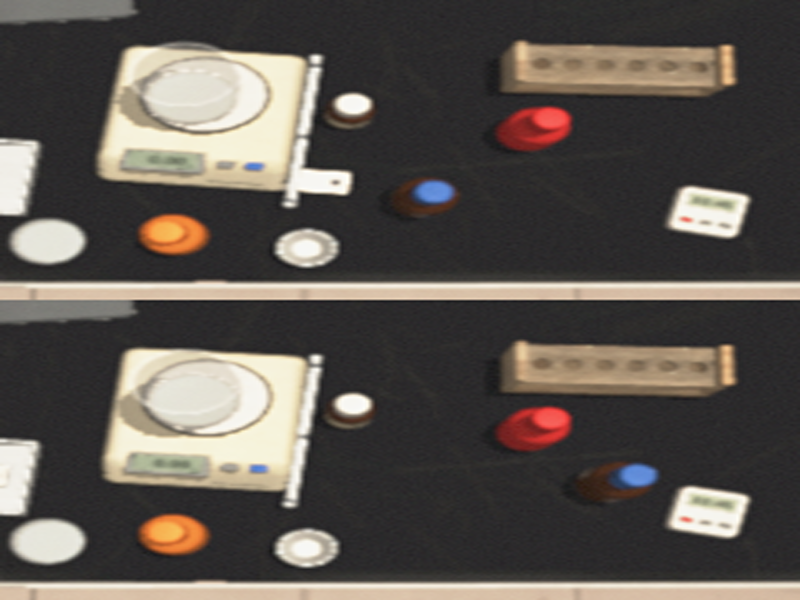

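View pics/s18c.png

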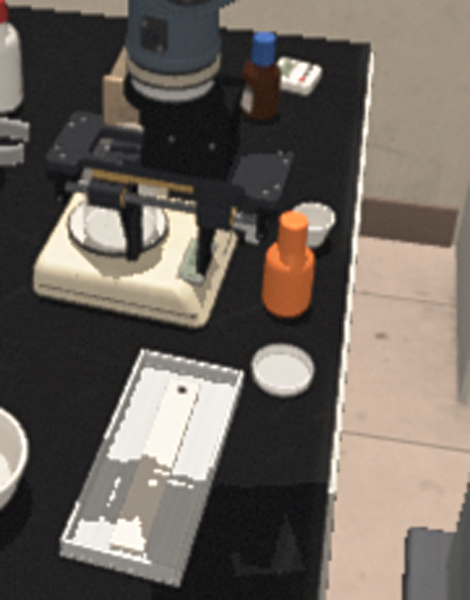

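```bash
python3 - <<'E'
from h import *
for t in ['top0','t18']:
    z=load(t); p=z['p'].astype(int)
    b=(p[...,2]>p[...,0]+40)&(p[...,2]>120)
    b[:,:290]=0;b[:,320:]=0;b[:210]=0;b[240:]=0
    v,u=np.where(b); w=p[v,u,2]-p[v,u,0]; uc,vc=(u*w).sum()/w.sum(),(v*w).sum()/w.sum()
    h=.055+(.007 if t=='top0' else 0)
    print(t,'blue',uc.round(2),vc.round(2),op(z,uc,vc,h).round(4))
    # housing mask
    m=((p[...,0]>170)&(p[...,0]-p[...,2]>15)).astype(np.uint8); m[:,:255]=0;m[:,330:]=0;m[:155]=0;m[245:]=0
    n,l,s,c=cv2.connectedComponentsWithStats(m); i=1+s[1:,4].argmax(); v,u=np.where(l==i)
    r=cv2.minAreaRect(np.stack([u,v],1).astype(np.float32)); print(r, cv2.boxPoints(r).round(1).tolist())
    for row in (180,190,200,210,220,230): 
        uu=np.where(m[row])[0]; print(row,uu.min(),uu.max(),p[row,uu.min()-2:uu.min()+2,0],end=' | ')
    print()
z0,z1=load('top0'),load('t18')
g=[cv2.cvtColor(z['p'],cv2.COLOR_RGB2GRAY).astype(np.float32) for z in (z0,z1)]
for n,(u0,u1,v0,v1) in dict(lcd=(262,312,212,232),pan=(268,315,168,208),stop=(314,330,165,245),smallb=(325,345,183,206),cruc=(308,336,252,276),red=(376,404,190,218),rack=(378,452,158,192),orange=(268,296,244,270),petri=(230,258,247,274),timer=(428,458,230,262),mortar=(150,198,143,188)).items():
    print(n,[np.round(x,2) for x in cv2.phaseCorrelate(g[0][v0:v1,u0:u1].copy(),g[1][v0:v1,u0:u1].copy())])
# tilt from depth
for t in ['top0','t18']:
    z=load(t);c=cloud(z);q=c[205:215,268:308].reshape(-1,3); f=c[209:211,265:310]; A=c[165:235,262:322].reshape(-1,3)
    k=(A[:,2]>.045)&(A[:,2]<.075); A=A[k]; co=np.linalg.lstsq(np.c_[A[:,:2],np.ones(len(A))],A[:,2],rcond=None)[0]; print(t,'slope',co.round(3),len(A))
E
```

```text
top0 blue 305.8 222.76 [0.4955 0.0145]
((291.7900085449219, 199.52276611328125), (58.48081588745117, 69.61676025390625), 7.853313446044922) [[258.1000061035156, 230.0], [267.6000061035156, 161.0], [325.5, 169.0], [316.0, 238.0]]
180 266 322 [ 94 167 226 241] | 190 265 321 [120 165 172 166] | 200 263 320 [ 83 149 218 240] | 210 261 319 [ 62 116 184 229] | 220 260 318 [ 64 125 186 215] | 230 273 329 [161 164 176 189] | 
t18 blue 307.13 223.9 [0.4931 0.0108]
((292.18902587890625, 200.2987823486328), (57.20353698730469, 69.68229675292969), 6.340191841125488) [[259.8999938964844, 231.8000030517578], [267.6000061035156, 162.5], [324.5, 168.8000030517578], [316.79998779296875, 238.10000610351562]]
180 266 322 [ 63 124 197 237] | 190 266 321 [126 169 174 169] | 200 264 320 [ 74 140 211 235] | 210 263 319 [ 82 148 214 238] | 220 262 317 [ 88 156 212 227] | 230 265 316 [131 166 187 190] | 
lcd [array([1.32, 1.23]), np.float64(0.69)]
pan [array([0.47, 1.79]), np.float64(0.76)]
stop [array([-0.34, -0.3 ]), np.float64(0.56)]
smallb [array([ 0.07, -0.03]), np.float64(0.98)]
cruc [array([ 0.05, -0.06]), np.float64(0.95)]
red [array([0.04, 0.16]), np.float64(0.88)]
rack [array([0.45, 0.  ]), np.float64(0.99)]
orange [array([-0.09,  0.58]), np.float64(0.95)]
petri [array([-0.03,  0.49]), np.float64(0.97)]
timer [array([ 0.07, -0.08]), np.float64(0.93)]
mortar [array([0.24, 0.74]), np.float64(0.75)]
top0 slope [0.005 0.02  0.054] 2587
t18 slope [0.04  0.011 0.03 ] 2543
```

```bash
python3 - <<'E'
from h import *
for t in ['top0','t16','t18']:
    z=load(t);c=cloud(z);p=z['p'].astype(int)
    m=(p[...,0]>180)&(p[...,0]-p[...,2]>12); m[:,:258]=0;m[:,325:]=0;m[:160]=0;m[240:]=0
    R=np.array([[np.cos(.1),-np.sin(.1)],[np.sin(.1),np.cos(.1)]])
    A=c[m]; 
    for xa,xb in [(.48,.50),(.50,.52),(.60,.63),(.63,.66)]:
        k=(A[:,0]>xa)&(A[:,0]<xb)&(A[:,2]>.03); print(t,xa,k.sum(),np.median(A[k,2]).round(4),A[k][:,0].mean().round(3))
z=load('t18');c=cloud(z)
# strip in tray heights / bottle
w=load('w18');cw=cloud(w)
for u,v in [(316,90),(316,150),(318,200),(310,225),(290,120),(345,200)]: print(u,v,cw[v,u].round(4))
m=(z['p'][...,2].astype(int)>z['p'][...,0]+50); vv,uu=np.where(m); k=(uu>400)&(uu<440); print('bottle cap',c[vv[k],uu[k]].mean(0))
E
```

```text
top0 0.48 204 0.0444 0.489
top0 0.5 264 0.0567 0.511
top0 0.6 540 0.0656 0.616
top0 0.63 448 0.0663 0.64
t16 0.48 164 0.0386 0.49
t16 0.5 307 0.0499 0.511
t16 0.6 579 0.0642 0.616
t16 0.63 381 0.0528 0.641
t18 0.48 158 0.0404 0.491
t18 0.5 298 0.0501 0.511
t18 0.6 570 0.0641 0.617
t18 0.63 378 0.0531 0.641
316 90 [0.5032 0.4276 0.0114]
316 150 [0.4968 0.3545 0.0111]
318 200 [0.4935 0.2868 0.0124]
310 225 [0.479  0.2507 0.0107]
290 120 [0.4664 0.395  0.0026]
345 200 [0.531  0.2811 0.004 ]
bottle cap [ 0.25487226 -0.44918251 -0.51167227]
```

```bash
python3 - <<'E'
from h import *
st(); print(bot.hand_in())
E
```

```text
t 28.1 p [0.493, 0.3209, 0.2345] F [0.2, 0.5, -0.3] M [-0.0, -0.07, -0.02] op 0.599 q [22.2, 26.1, 85.8, 0.1, 68.4, 27.2]
[[0.089, 0.996, -0.005], [0.996, -0.089, -0.001], [-0.002, -0.005, -1.0]]
the job is handed in; nothing more can be done
None
```

The job is done and handed in at 28.1 s. One thing to know is that the balance moved slightly, about 1.5 to 4 mm.

**What I did**
- **Bottle:** I moved the blue-capped brown bottle aside to about (0.475, -0.305). It stands upright on the bare worktop.
- **Strip:** I drew it out endways in three grips. The first was tilted 38° to clear the small bottle, and the next two were vertical. I then laid it in the tray with the gripper clear above.

**What the last checks showed**
- **Strip in the tray:** its top measures 11 to 12 mm high at four points along it, against 12 mm expected, so it lies flat.
- **Balance:** the front dropped about 6.5 mm, against about 7 mm expected. I take it as level on its own feet. The beaker is still on the pan.
- **Other objects:** apparent shifts in the top picture were under one pixel (about 3 mm). The largest were at the mortar (0.7), orange bottle (0.6) and petri dish (0.5). I put these down to lighting, because nothing touched them.

**What failed or disagreed**
- **Balance shift:** the top picture shows the balance pressed slightly against the stop. Its front moved about 4 mm and the pan about 1.5 mm, which is roughly 1.5° of turn. I left it, because nudging it back would have put the beaker at risk.
- **Fingertip position:** the text puts the fingertips 11 mm ahead of the TCP (tool centre point). The cameras, and two grips that closed on nothing above the strip, put them about 9.5 mm behind it. I worked with the measured value.

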